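Latch the thread box airtight

ROBOT

A 6-joint arm with a two-finger parallel gripper is mounted at the origin on a cart in front of the work surface, level with it; the furniture and walls round the work are solid. World frame = base frame: x ahead of the robot, y to its left, z up, the work surface at z = 0. Lengths are in m, angles in rad, forces in N, time in s.
With the tool pointing down it reaches from about 0.225 to 0.875 m from the base axis. Payload 3.4 kg.
Tool frame: the origin (TCP) lies on the centre line of the jaws, within the pads' length; the fingertips stand 17 mm ahead of it and the grasp point (between the pads) lies 2 mm behind it (manip.finger_overhang is the distance from the TCP to the fingertips, in m); y points along the fingers, x is the direction in which the jaws open and shut, and the axes are right-handed (so a half turn about y gives the same grasp; the last joint's range is limited). The gripper opens to 85 mm and grips with 20 to 120 N. Pads are 22 mm wide; open, the fingers measure 114 mm over their backs; the gripper's body (76 mm by 85 mm) begins 54 mm behind the grasp point. The pads swing forward as they close: fully open they stand 13 mm farther back than shut.
Start: joints at [-1.339, 0.276, 1.505, -0, 1.361, -0.121], TCP at [0.199, -0.54, 0.248] pointing down, gripper open.
Joint ranges: [-2.89, 2.89], [-0.75, 2.08], [0.22, 2.7], [-1.18, 4.32], [0.11, 2.71], [-2.7, 2.7]. Speed limits (rad/s): [2.57, 2.57, 3.14, 3.14, 3.14, 3.14].

INTERFACE

Orientations are given as a unit quaternion [w, x, y, z].
In Python, from rig import manip gives the robot as it stands.
- The arm moves only by the tool arm_command, never from a script. Its argument "commands" is a list of rows, each a list of 3 entries, a list of its own where there are three numbers: the finger opening in cm, from 0 to 8.54, then the shift along the world's x, y, z in cm, then the turn about the world's z in rad. A call has 1 to 12 rows; each row shifts and turns the commanded pose from where the row before left it; what a row does not reach is not made up. A row lasts 1/10 s, in which the tool goes at most 50 mm and 8.59 degrees, less where a joint would pass 70% of its speed; a pose out of reach is approached as far as the arm can. A call with a gripper value outside its range is refused whole. The fingers move at their own pace and stop on an object; "grip_force" is the grip in N (left out, the last holds). Time passes only in rows, so rows that do not move let the fingers close. It gives the time, the measured TCP pose, the force and the opening at its end, in the units of the state.
- manip.get_state(): the state, without advancing time (a new reading comes with each control period).
- manip.get_image(name): name is "side" or "top" or "wrist"; returns a dict with "pixels" (420x560x3 uint8, red, green, blue), "range_z" (420x560 float32, m along the optical axis (not along the pixel's ray), 0 where there is no reading), "intrinsics" (3x3 intrinsics, pixels), "R" (3x3) and "t" (3): a world point X has camera coordinates R X + t. Camera axes: x right, y down, z forward; pixel columns grow to the right and rows downward; lengths in m; the calibration is good to about 2 mm. A picture is of the moment at which its call begins.
- manip.sign_off(): hands the job in, once; it reports no verdict.
The state is a dict: "clock": time; "qpos": joint angles; "qd": joint speeds; "effort": joint torques, N m; "position": TCP position; "ee_rot": TCP orientation; "contact_force": force on the tool from outside, world axes, zero at the start; "moment": the same for the moment, N m; "width": finger opening in m.
Only numpy, scipy, OpenCV 4.12 (cv2) and the standard library are available. Lean on these libraries where they do the work, as an engineer would, in place of code of your own. Each camera call takes 0.05 s, during which the arm holds its last target.

TASK

Shut the lid of the dark green storage box, lift the wire bail of its toggle latch over the keeper hook on the front of the lid, then press the latch lever in until it snaps flat against the box and the lid is pulled tight on its rubber seal. Leave the other things on the bench where they are.

Things in the scene. Friction and masses are not known exactly. Their poses are not given: they have to be found in the camera images.
- dry_box: Dark green steel storage box standing fast on the bench, 160 deep (x) x 200 wide (y), 179 mm high when shut. Origin: centre of its underside; z up, -x points out of its front, where the latch sits (front wall face at x = -80 mm, wall top at z = 122). Lid hinge: along y at x = +83, z = 127. Shut, the lid's top plate (z = 172 to 179) overhangs the front wall by 20 mm, above the latch.
- lever_hinge (a point): Hinge line of the latch lever, mid-width: on the box at x = -96, y = 0, z = 90 mm, axes as the box's. Latch and bail lie within 33 mm either side (y). The lid's overhang is above, so work here with the gripper leaning back from the box, 25 to 50 degrees from vertical (fingers pointing down and toward the box).
- lid (a joint): Lid hinge, rad: 0 when drawn tight, grows as the lid opens. Hinge friction holds it at any angle (about 3 N at the front edge moves it). Shut but not latched it rests on the rubber seal at 0.02 to 0.03 (front about 4 mm up); the latch must pull it down the rest of the way, against some 50 N at the front.
- lever (a joint): Latch lever hinge, rad: 0 flat against the box pointing straight down, 1.57 sticking straight out from the front; stays where it is left. With the bail hooked, about 5 to 10 N, 50 mm from the hinge, swings it in; below about 0.4 it is past centre and snaps to 0, where a stop holds it.
- bail (a joint): Hinge of the wire bail on the lever, rad: 0 latched. Lean of the bail from straight up, out to the front = this value minus the lever's. Slight friction holds it. This hinge line moves with the lever: with the lever at 0 it lies 6.5 mm further into the box and 14.6 mm lower than the lever's hinge line (so 16 mm from it).
- lid_edge (a point): Point on the lid's flat top near its front edge, 16 mm behind the edge, mid-width: 167 mm in front of and 52 mm above the lid hinge line in the lid's own frame. z axis: normal of the lid's top. Push here to shut the lid.
- keeper_seat (a point): Seat of the bail's bar in the keeper, a steel hook 34 mm wide on the lid's front: bar centre when on the groove's floor and against its back. x points into the box, z up (turns with the lid). In the 12.5 mm wide groove the bar centre may be 0 to 5.5 mm in front of this point. The front lip's top is 4.5 mm above it, the lid's overhang 27 mm above it: bring the bar in over the lip, then down.
- bail_bar (a point): Centre of the bail's cross bar. The bail is a stirrup of 7 mm steel wire, 56 mm wide outside (y): two parallel side wires run 70 mm from its hinge to the bar. The bar can be 54 to 86 mm from the lever's hinge line.
- lever_pad (a point): Point on the outer face of the steel lever (32 mm wide, 72 mm long from its hinge), 48 mm from the hinge, mid-width; the face lies 6 mm out from the hinge line. -x axis: outward normal of that face; -z: toward the lever's tip.
- bone_folder: White bone folder lying flat, 24x147x8 mm, bystander; origin under its centre.
- glue_brush_1: Wooden glue brush lying flat, 28x215x28 mm, bystander; origin under its centre.
- glue_pot: Stoneware paste pot, 72 mm wide, 65 high, bystander; origin under its centre.
- weight_1: Dark green cloth-covered weight, 55x110x45 mm, bystander; origin under its centre.
- pencil: Green pencil lying flat, 123 mm, bystander; origin under its centre.
- bench_scissors: Red-handled scissors lying flat, 87x199x9 mm, bystander; origin under its centre.
- bail_grip (a point): Point midway between the bail's two brass finger rollers (round, 14 mm across and 6 mm thick, on pins on the outer sides of the side wires; 66 mm wide over both, along y), 32 mm from the bar toward the bail's hinge. Pinch the two rollers across this width: the bail then turns freely between the fingers; lifting it swings the lever along (about 5 N).

How it is judged:
By the outcome, as a careful person would: the job done as asked, in the order asked, and still so for the second after the job is handed in, with the robot touching nothing.
It also fails if it takes over 67 s, if anything falls off the work surface, if the arm or the gripper's body presses on something with over 40 N, if the wrist force passes 120 N, or if a joint passes its speed limit or range.

## Working session

There is one attempt and no reset: what is moved stays moved. The work goes in short steps, Python scripts to look and compute and a tool call to move; the robot and the scene stay as the last step left them, time stands still between calls to the robot, and variables do not carry over. Pictures are saved under pics/ and viewed, and the job is handed in when it is done.

Besides the shell and the picture viewer there is one more tool, called in YAML: its name, and indented under it one key for each argument. arm_command: Moves the arm, as the interface text tells. Its arguments: {"type":"object","properties":{"commands":{"type":"array"},"grip_force":{"type":"number"}},"required":["commands"]}

```bash
ls -la; mkdir -p pics
cat > h.py <<'E'
import numpy as np, cv2
from rig import manip
def shot(name,fn):
    im=manip.get_image(name); cv2.imwrite('pics/'+fn+'.png',im['pixels'][:,:,::-1]); np.savez('pics/'+fn+'.npz',**im); return im
def load(fn): return dict(np.load('pics/'+fn+'.npz'))
def pts(im):
    z=im['range_z'];K=im['intrinsics'];v,u=np.mgrid[0:z.shape[0],0:z.shape[1]]
    c=np.stack([(u-K[0,2])/K[0,0]*z,(v-K[1,2])/K[1,1]*z,z],-1)
    return (c-im['t'])@im['R']
def proj(im,X):
    c=im['R']@np.asarray(X,float)+im['t'];p=im['intrinsics']@c;return p[:2]/p[2]
E
python3 - <<'E'
from h import *
print(manip.get_state())
print([a for a in dir(manip) if a[0]!='_'], manip.finger_overhang)
for n in ['side','top','wrist']:
    im=shot(n,n+'0'); print(n,-im['R'].T@im['t'],im['R'][2])
E
```

```text
total 12
drwxr-xr-x  3 agent agent 4096 Dec  6 10:49 .
drwxr-xr-x 23 root  root  4096 Dec  6 10:49 ..
drwxr-xr-x  2 agent agent 4096 Dec  6 10:49 pics
{'clock': 0.0, 'qpos': array([-1.33900061e+00,  2.76590964e-01,  1.50611578e+00,  1.08545510e-05,
        1.36068893e+00, -1.20994029e-01]), 'qd': array([-0.00071809,  0.00035745,  0.00043067,  0.00126865,  0.00119942,
        0.00098345]), 'effort': array([-1.11510613e-03, -4.16771650e+01, -2.45802498e+01, -1.31832603e-04,
        1.11771884e-02, -4.86384948e-06]), 'position': array([ 0.19856165, -0.53911067,  0.24744889]), 'ee_rot': array([ 0.58040933, -0.57955354,  0.40497361, -0.40402857]), 'contact_force': array([0.06935386, 0.0344839 , 0.11254154]), 'moment': array([ 0.00378083, -0.01661151,  0.04046488]), 'width': 0.08514975077016752}
['MotionError', 'finger_overhang', 'get_image', 'get_state', 'sign_off'] 0.017
side [ 0.54889361 -0.9757735   0.6545651 ] [ 0.00285612  0.86962826 -0.49369883]
top [-0.11302028  0.04506232  1.34304017] [ 0.47694199 -0.05182934 -0.8774053 ]
wrist [ 0.2757525  -0.51220221  0.37253192] [-0.29598992 -0.10777583 -0.94909132]
```

View pics/side0.png

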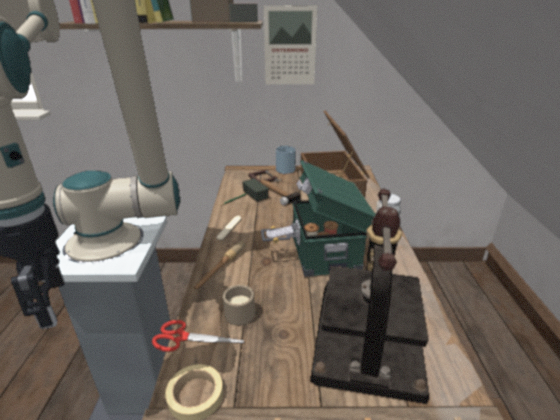

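View pics/top0.png

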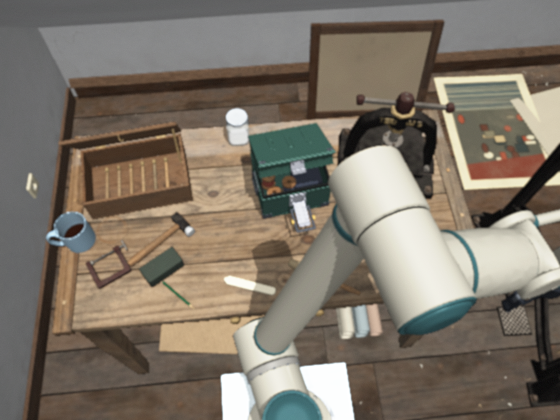

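View pics/wrist0.png

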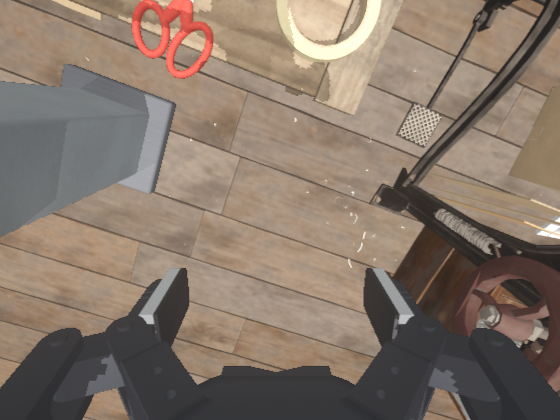

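Run:
```python
from h import *
a=load('top0')['pixels'][110:250,230:400,::-1]; cv2.imwrite('pics/topc0.png',cv2.resize(a,None,fx=4.4,fy=4.2,interpolation=cv2.INTER_CUBIC))
a=load('side0')['pixels'][150:290,255:425,::-1]; cv2.imwrite('pics/sidec0.png',cv2.resize(a,None,fx=4.4,fy=4.2,interpolation=cv2.INTER_CUBIC))
```

```text
(no output)
```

View pics/topc0.png

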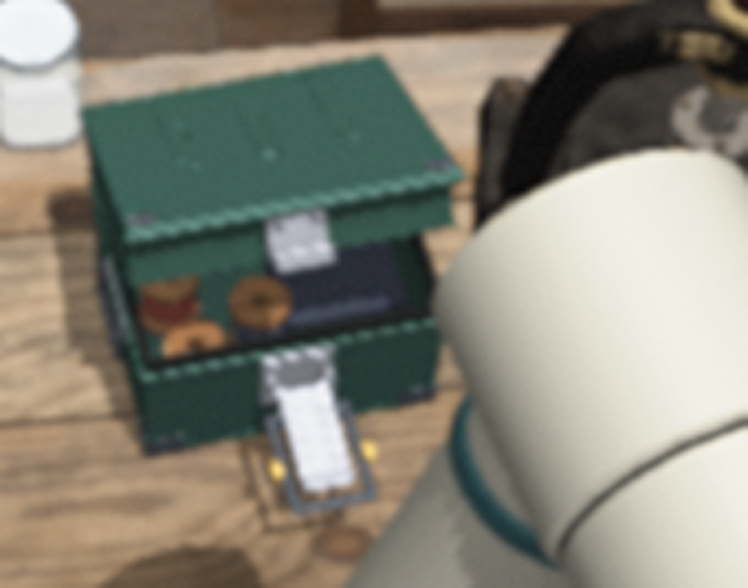

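View pics/sidec0.png

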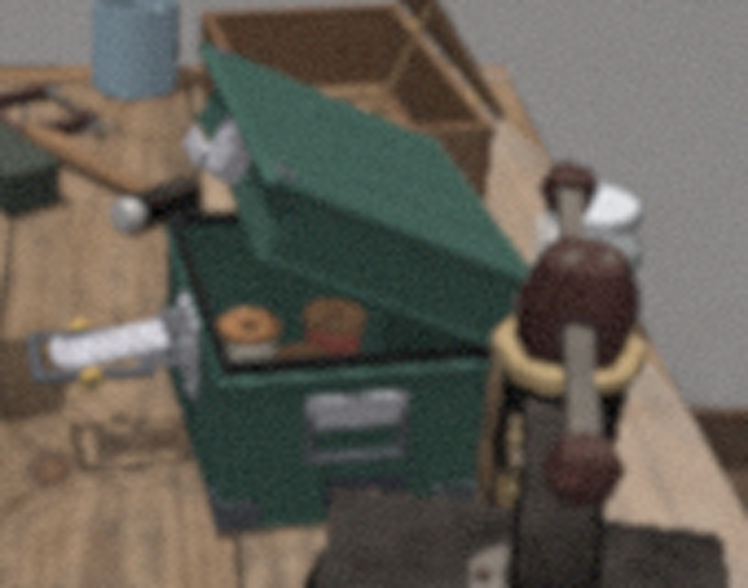

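```bash
cat >> h.py <<'E'
def crop(im,fn,r,f):
    a=im['pixels'][r[1]:r[3],r[0]:r[2],::-1]; cv2.imwrite('pics/'+fn+'.png',cv2.resize(a,None,fx=f,fy=f,interpolation=cv2.INTER_CUBIC))
def green(im):
    h=cv2.cvtColor(im['pixels'],cv2.COLOR_RGB2HSV); return (h[...,0]>70)&(h[...,0]<95)&(h[...,1]>90)
def plane(P,n=400,th=.003,seed=0):
    rng=np.random.default_rng(seed);best=None
    for _ in range(n):
        a=P[rng.choice(len(P),3,False)];m=np.cross(a[1]-a[0],a[2]-a[0]);l=np.linalg.norm(m)
        if l<1e-9: continue
        m/=l;k=np.abs((P-a[0])@m)<th
        if best is None or k.sum()>best.sum():best=k
    Q=P[best];c=Q.mean(0);m=np.linalg.svd(Q-c)[2][2];return m,c,best
E
python3 - <<'E'
from h import *
for nm in ['top0','side0']:
    im=load(nm);P=pts(im);g=green(im)&(im['range_z']>0)
    sel=g&(P[...,0]>.4)&(P[...,0]<.9)&(P[...,1]>-.25)&(P[...,1]<.25)&(P[...,2]>.015)
    Q=P[sel];print(nm,len(Q),Q.min(0),Q.max(0))
    rem=Q
    for i in range(4):
        m,c,k=plane(rem);q=rem[k];print(' n',m.round(3),'c',c.round(4),k.sum(),q.min(0).round(3),q.max(0).round(3));rem=rem[~k]
        if len(rem)<60:break
E
```

```text
top0 1689 [ 0.57871972 -0.17310099  0.01551828] [0.77593623 0.03538988 0.257846  ]
 n [0.453 0.06  0.889] c [ 0.691  -0.0656  0.2192] 1305 [ 0.615 -0.169  0.18 ] [0.771 0.035 0.258]
 n [-0.982 -0.131  0.133] c [ 0.6122 -0.082   0.1651] 206 [ 0.581 -0.172  0.018] [0.634 0.018 0.233]
 n [-0.981 -0.133  0.138] c [ 0.6058 -0.0829  0.1503] 61 [ 0.581 -0.173  0.043] [0.625 0.018 0.219]
 n [ 0.96   0.137 -0.245] c [ 0.6197 -0.0904  0.1982] 41 [ 0.579 -0.172  0.095] [0.639 0.024 0.248]
side0 266 [ 0.59818343 -0.18327537  0.01882358] [0.77299334 0.03203884 0.2451909 ]
 n [ 0.133 -0.991 -0.001] c [ 0.692  -0.172   0.1276] 193 [ 0.609 -0.183  0.019] [ 0.773 -0.159  0.245]
 n [-0.155  0.988 -0.019] c [0.6451 0.0191 0.0758] 31 [0.599 0.01  0.026] [0.732 0.032 0.118]
```

Run:
```python
from h import *
yaw=.133;c,s=np.cos(yaw),np.sin(yaw);ex=np.array([c,s,0]);ey=np.array([-s,c,0])
im=load('top0');P=pts(im);H=cv2.cvtColor(im['pixels'],cv2.COLOR_RGB2HSV)
sel=green(im)&(P[...,2]>.02)&(P[...,2]<.115)&(P[...,0]>.55)&(P[...,0]<.62)&(np.abs(P[...,1]+.07)<.15)
v,u=np.where(sel);Q=P[sel];fx=Q@ex;print('front x',np.percentile(fx,[5,25,50,75,95]),len(Q),u.min(),u.max(),v.min(),v.max())
print('front y range',(Q@ey).min(),(Q@ey).max(), np.polyfit(Q@ey,fx,1))
# lid plane
sel=green(im)&(P[...,2]>.16)&(P[...,0]>.6)&(P[...,0]<.79)
Q=P[sel];m,cc,k=plane(Q);Q=Q[k];print('lid',m,cc,np.arctan2(np.hypot(m[0],m[1]),m[2]))
y=Q@ey;print('lid y',np.percentile(y,[0,1,99,100]))
th=np.arctan2(np.hypot(m[0],m[1]),m[2]); # along-lid coord
a=ex*np.cos(th)-np.array([0,0,1])*np.sin(th); r=Q@a;print('lid len',np.percentile(r,[0,1,99,100]))
# plane offset: m.(hinge)+.052 = m.cc
im2=load('side0');P2=pts(im2);g=green(im2)
sel=g&(P2[...,2]>.02)&(P2[...,2]<.25)&(P2[...,0]>.55)&(P2[...,0]<.8)&(P2[...,1]<-.14)&(P2[...,1]>-.25)
Q2=P2[sel];print('side y',np.percentile(Q2@ey,[5,25,50,75,95]),len(Q2))
# wall z top at side
# silver pixels/bright: lever
for nm,i,PP in(('top',im,P),('side',im2,P2)):
    w=(i['pixels'].min(-1)>150)&(PP[...,0]>.4)&(PP[...,0]<.64)&(PP[...,1]>-.2)&(PP[...,1]<.05)&(PP[...,2]>.03)&(PP[...,2]<.24)
    q=PP[w];print(nm,'bright',len(q));b=np.stack([q@ex,q@ey,q[:,2]],1)
    low=b[:,2]<.15
    print(b[low].min(0),b[low].max(0),np.median(b[low],0));
    if (~low).any():print('keeper',b[~low].min(0),b[~low].max(0),np.median(b[~low],0))
    q=b[low]; 
    q=q[q[:,0]<.56]
    if len(q)>5:print('lever slope dz/dx',np.polyfit(q[:,0],q[:,2],1),len(q))
    h=cv2.cvtColor(i['pixels'],cv2.COLOR_RGB2HSV)
    w=(h[...,0]>18)&(h[...,0]<32)&(h[...,1]>150)&(h[...,2]>110)&(PP[...,0]>.4)&(PP[...,0]<.6)&(PP[...,2]>.04)&(PP[...,2]<.15)&(PP[...,1]>-.2)&(PP[...,1]<.05)
    n,L,st,cen=cv2.connectedComponentsWithStats(w.astype(np.uint8))
    for j in range(1,n):
        q=np.median(PP[L==j],0);print(' brass',cen[j].round(1),st[j,4],q.round(4),'boxrot',(q@ex).round(4),(q@ey).round(4),q[2].round(4))
```

```text
front x [0.57610701 0.57740372 0.57816926 0.57913373 0.58074104] 86 260 327 190 213
front y range -0.25214228071290873 -0.05946786922340954 [6.25437426e-05 5.78517791e-01]
lid [0.45383687 0.06161453 0.88895205] [ 0.69125058 -0.06486285  0.21895485] 0.475744358494825
lid y [-0.2553464  -0.25307168 -0.0614763  -0.05806611]
lid len [0.42059349 0.42519626 0.57922835 0.58616945]
side y [-0.26464383 -0.26318619 -0.26210136 -0.26100894 -0.25915853] 208
top bright 446
[ 0.48787503 -0.18790731  0.03218985] [ 0.58007992 -0.13855538  0.11643865] [ 0.53120452 -0.159525    0.08971722]
keeper [ 0.57285179 -0.17637313  0.21978838] [ 0.60043096 -0.1436819   0.23988204] [ 0.59085753 -0.15982039  0.230294  ]
lever slope dz/dx [0.14836606 0.0114823 ] 279
side bright 192
[ 0.49154117 -0.17870194  0.08162353] [ 0.56212109 -0.13648354  0.09746503] [ 0.52572064 -0.16263019  0.08929285]
keeper [ 0.57751672 -0.17774996  0.2025856 ] [ 0.59862062 -0.10299391  0.23599838] [ 0.58583983 -0.16102246  0.23019605]
lever slope dz/dx [0.16743486 0.00165853] 163
```

```bash
cat >> h.py <<'E'
yaw=.133;_c,_s=np.cos(yaw),np.sin(yaw);EX=np.array([_c,_s,0]);EY=np.array([-_s,_c,0]);EZ=np.array([0,0,1.]);O=EX*.658-EY*.160
def tobox(P): 
    P=np.asarray(P)-O; return np.stack([P@EX,P@EY,P[...,2]],-1)
def tow(b): return O+b[0]*EX+b[1]*EY+b[2]*EZ
def tri(i1,p1,i2,p2):
    A=[];B=[]
    for im,p in((i1,p1),(i2,p2)):
        d=im['R'].T@np.linalg.inv(im['intrinsics'])@np.array([p[0],p[1],1.]);d/=np.linalg.norm(d);c=-im['R'].T@im['t'];M=np.eye(3)-np.outer(d,d);A.append(M);B.append(M@c)
    X=np.linalg.solve(sum(A),sum(B));return X,[np.linalg.norm(A[k]@X-B[k]) for k in(0,1)]
def brass(im):
    h=cv2.cvtColor(im['pixels'],cv2.COLOR_RGB2HSV);P=pts(im);b=tobox(P)
    w=(h[...,0]>17)&(h[...,0]<35)&(h[...,1]>110)&(h[...,2]>90)&(np.abs(b[...,1])<.06)&(b[...,0]<-.07)&(b[...,0]>-.22)&(b[...,2]>.03)&(b[...,2]<.2)
    n,L,st,cen=cv2.connectedComponentsWithStats(w.astype(np.uint8))
    for j in range(1,n):
        if st[j,4]>=3: print('  brass px',cen[j].round(1),st[j,4],'box mm',(np.median(b[L==j],0)*1e3).round(1))
E
python3 - <<'E'
from h import *
print(O)
for n in('top0','side0'):brass(load(n))
im=load('side0');P=pts(im)
k=(P[...,2]>.03)&(P[...,0]>.3)&(P[...,0]<1)&(P[...,1]<-.2)&(P[...,1]>-.75)&(im['range_z']>0)
q=P[k]
for y0 in np.arange(-.65,-.15,.05):
    a=q[(q[:,1]>y0)&(q[:,1]<=y0+.05)]
    if len(a):print(round(y0,2),len(a),a.min(0).round(3),a.max(0).round(3))
E
```

```text
[ 0.67340621 -0.07133074  0.        ]
  brass px [313.5 217. ] 8 box mm [-150.   -31.2   86.5]
  brass px [291.9 221.3] 11 box mm [-149.3   30.8   85.6]
  brass px [273. 227.] 3 box mm [-145.8   25.8   89. ]
  brass px [275.3 239.1] 9 box mm [-146.9  -34.8   88.1]
-0.65 356 [ 0.772 -0.629  0.627] [ 0.798 -0.6    0.652]
-0.6 1546 [ 0.772 -0.6    0.583] [ 0.847 -0.55   0.651]
-0.55 3620 [ 0.676 -0.55   0.03 ] [ 0.895 -0.5    0.651]
-0.5 5053 [ 0.614 -0.5    0.03 ] [ 0.943 -0.45   0.651]
-0.45 4143 [ 0.625 -0.45   0.091] [ 0.99  -0.4    0.651]
-0.4 3917 [ 0.436 -0.4    0.03 ] [ 1.   -0.35  0.65]
-0.35 2817 [ 0.415 -0.35   0.03 ] [ 1.   -0.3   0.65]
-0.3 1807 [ 0.422 -0.3    0.033] [ 1.   -0.25  0.65]
-0.25 935 [ 0.777 -0.25   0.442] [ 1.    -0.2    0.649]
```

arm_command:
  commands:
    - [0,[1,2,1.5],0]
    - [0,[1.5,3.5,1.5],-0.02]
    - [0,[1.5,3.5,1.5],-0.02]
    - [0,[1.5,3.5,1.5],-0.02]
    - [0,[1.5,3.5,1],-0.02]
    - [0,[1.5,3.5,1],-0.02]
    - [0,[1.5,3.5,0],-0.02]
    - [0,[1.5,3.5,0],-0.02]
    - [0,[2,3.5,0],-0.02]
    - [0,[2,3.5,0],-0.02]
    - [0,[2,3.5,0],-0.02]
    - [0,[2,3.5,0],-0.02]

```text
clock: 1.35
position: [0.394, -0.133, 0.3283]
ee_rot: [-0.532, 0.532, -0.466, 0.466]
contact_force: [0.3, -0.8, -0.0]
width: 0.0003
```

```bash
cat > st.py <<'E'
from h import *
s=manip.get_state();w,x,y,z=s['ee_rot']
p=np.array(s['position']);print('t',round(s['clock'],2),'pos',p.round(4),'box mm',(tobox(p)*1e3).round(1),'jaw',round(float(np.arctan2(2*(x*y+w*z),1-2*(y*y+z*z))),3),'down',round(float(2*(y*z+w*x)),3),'w',round(s['width']*1e3,1),'F',np.round(s['contact_force'],1),'q',np.round(s['qpos'],2))
E
python3 st.py
```

```text
t 1.35 pos [ 0.394  -0.133   0.3283] box mm [-285.1  -24.1  328.3] jaw -1.439 down -1.0 w 0.3 F [ 0.3 -0.8 -0. ] q [-0.49 -0.01  1.65 -0.    1.5   0.95]
```

arm_command:
  commands:
    - [0,[2,0.5,0],0]
    - [0,[3.5,0.8,0],0]
    - [0,[3.5,0.8,0],0]
    - [0,[3.5,0.8,0],0]
    - [0,[3.5,0.8,0],0]
    - [0,[3.5,0.8,-1],0]
    - [0,[3,0.8,-1.5],0]
    - [0,[1.2,0.3,-1.5],0]
    - [0,[0,0,0],0]

```text
clock: 2.25
position: [0.6302, -0.078, 0.2845]
ee_rot: [-0.531, 0.533, -0.468, 0.463]
contact_force: [-0.7, -0.2, -0.0]
width: -0.0002
```

```bash
python3 st.py
python3 - <<'E'
from h import *
im=shot('side','side1');crop(im,'side1c',(200,60,440,260),3.3)
im=shot('top','top1')
E
```

```text
t 2.25 pos [ 0.6302 -0.078   0.2845] box mm [-43.7  -0.9 284.5] jaw -1.437 down -1.0 w -0.2 F [-0.7 -0.2 -0. ] q [-0.23  0.36  1.3  -0.    1.49  1.2 ]
```

View pics/side1c.png

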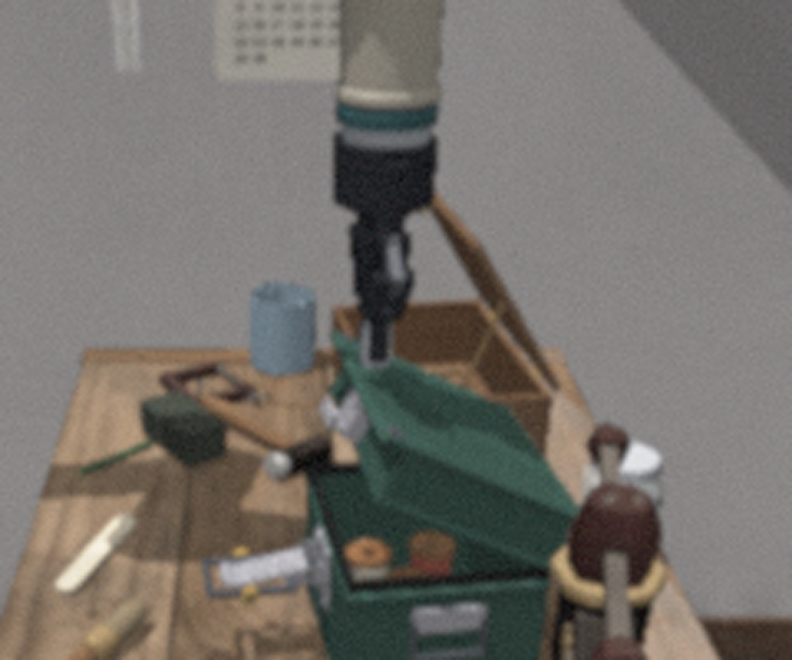

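View pics/top1.png

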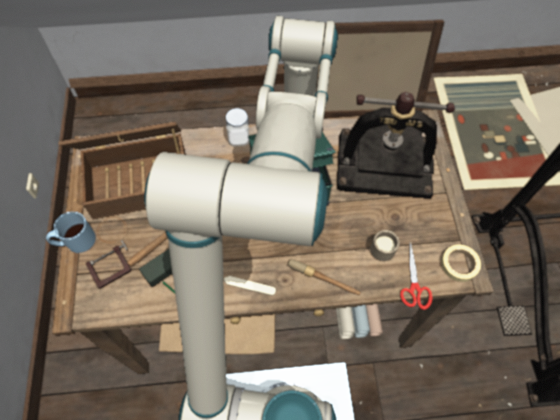

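arm_command:
  commands:
    - [0,[0,0,-1.5],0]
    - [0,[-0.6,-0.08,-1],0]
    - [0,[-0.6,-0.08,-0.9],0]
    - [0,[-0.5,-0.07,-0.7],0]
    - [0,[-0.5,-0.07,-0.7],0]
    - [0,[-0.4,-0.05,-0.8],0]
    - [0,[-0.4,-0.05,-0.75],0]
    - [0,[-0.35,-0.05,-0.8],0]
    - [0,[-0.35,-0.05,-0.8],0]
    - [0,[-0.1,0,-0.3],0]
    - [0,[0,0,0],0]

```text
clock: 3.45
position: [0.5923, -0.0834, 0.205]
ee_rot: [-0.532, 0.532, -0.466, 0.465]
contact_force: [-0.5, 0.4, -0.2]
width: -0.0003
```

```bash
python3 st.py
python3 - <<'E'
from h import *
im=shot('side','side2');crop(im,'side2c',(200,60,440,260),3.3)
E
```

```text
t 3.45 pos [ 0.5923 -0.0834  0.205 ] box mm [-82.   -1.2 205. ] jaw -1.438 down -1.0 w -0.3 F [-0.5  0.4 -0.2] q [-0.26  0.34  1.52  0.    1.28  1.18]
```

View pics/side2c.png

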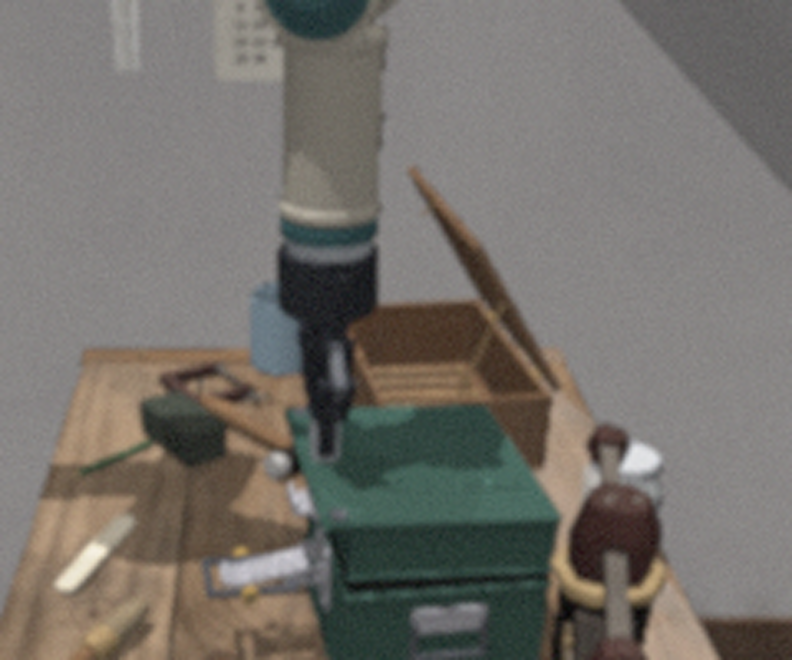

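arm_command:
  commands:
    - [0,[-0.1,0,-0.3],0]
    - [0,[0,0,-0.2],0]
    - [0,[0,0,0],0]

```text
clock: 3.8
position: [0.5917, -0.0836, 0.2006]
ee_rot: [-0.532, 0.532, -0.466, 0.466]
contact_force: [0.2, -0.2, 0.7]
width: -0.0002
```

```bash
python3 st.py
```

```text
t 3.8 pos [ 0.5917 -0.0836  0.2006] box mm [-82.6  -1.3 200.6] jaw -1.438 down -1.0 w -0.2 F [ 0.2 -0.2  0.7] q [-0.26  0.34  1.53 -0.    1.27  1.18]
```

arm_command:
  commands:
    - [0,[0,0,-0.2],0]
    - [0,[0,0,0],0]

```text
clock: 4.0
position: [0.5916, -0.0836, 0.1995]
ee_rot: [-0.532, 0.532, -0.466, 0.466]
contact_force: [-1.3, -0.0, 3.1]
width: 0.0
```

arm_command:
  commands:
    - [0,[0,0,-0.2],0]
    - [0,[0,0,0],0]

```text
clock: 4.2
position: [0.5914, -0.0837, 0.1988]
ee_rot: [0.532, -0.532, 0.465, -0.466]
contact_force: [-4.3, 0.1, 10.0]
width: 0.0
```

arm_command:
  commands:
    - [0,[0,0,2],0]
    - [0,[0,0,4],0]
    - [4,[-1,0,1],0.14]
    - [8.5,[-2,-0.3,0],0.14]
    - [8.5,[-2,-0.4,0],0.14]
    - [8.5,[-1.5,0,0],0.14]
    - [8.5,[0,0,0],0.14]
    - [8.5,[0,0,0],0.14]
    - [8.5,[0,0,0],0.14]
    - [8.5,[0,0,0],0.14]
    - [8.5,[0,0,0],0.14]
    - [8.5,[0,0,0],0.14]

```text
clock: 5.4
position: [0.5268, -0.0905, 0.2666]
ee_rot: [0.707, -0.707, 0.011, -0.011]
contact_force: [0.9, 0.3, -0.1]
width: 0.0852
```

arm_command:
  commands:
    - [8.5,[0,0,0],0.14]
    - [8.5,[0,0,0],0.14]
    - [8.5,[0,0,0],0.14]
    - [8.5,[0,0,0],0.14]
    - [8.5,[0,0,0],0.14]
    - [8.5,[0,0,0],0.14]
    - [8.5,[0,0,0],0.14]
    - [8.5,[0,0,0],0.14]
    - [8.5,[0,0,0],0.14]
    - [8.5,[0,0,0],0.14]
    - [8.5,[0,0,0],0.14]
    - [8.5,[0,0,0],0.14]

```text
clock: 6.6
position: [0.5267, -0.0905, 0.2666]
ee_rot: [-0.48, 0.48, 0.519, -0.519]
contact_force: [-0.2, -0.0, -0.0]
width: 0.0852
```

```bash
python3 st.py
python3 - <<'E'
from h import *
im=shot('side','side3');crop(im,'side3c',(200,60,440,260),3.3);brass(im)
im=shot('wrist','wrist3');brass(im)
E
```

```text
t 6.6 pos [ 0.5267 -0.0905  0.2666] box mm [-147.9    0.4  266.6] jaw 1.648 down -1.0 w 85.2 F [-0.2 -0.  -0. ] q [-0.3   0.2   1.56  0.    1.38 -1.95]
  brass px [273. 227.] 3 box mm [-145.7   29.5   86.5]
  brass px [275.6 239.1] 9 box mm [-144.9  -34.    87. ]
  brass px [302.6 184.7] 18 box mm [-151.2   27.2   85.8]
  brass px [245.  191.4] 40 box mm [-148.2  -32.7   86.2]
  brass px [302.7 192.6] 19 box mm [-143.3   27.    86.7]
```

View pics/side3c.png

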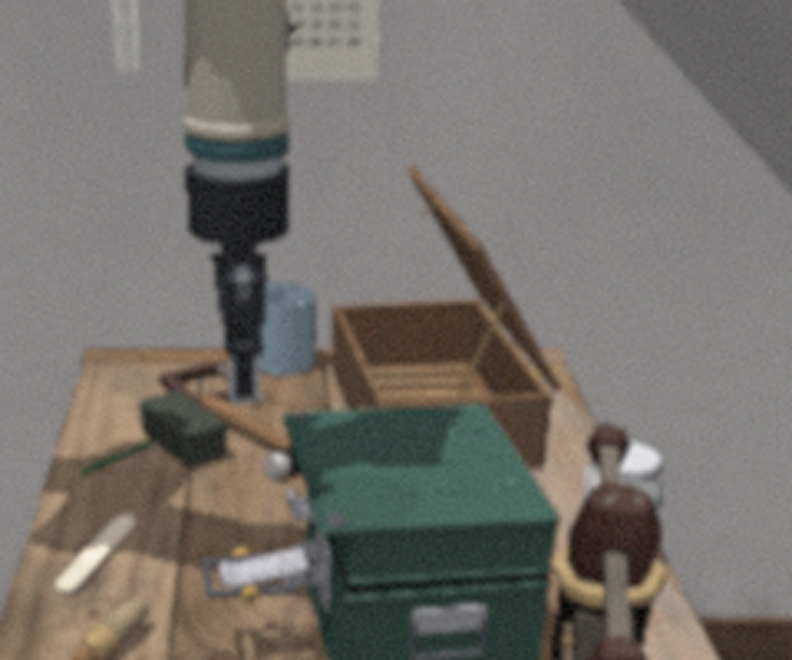

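View pics/wrist3.png

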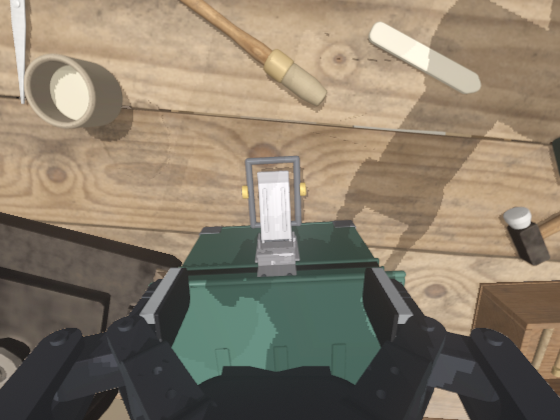

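```bash
cat >> h.py <<'E'
def ray(im,p,z):
    d=im['R'].T@np.linalg.inv(im['intrinsics'])@np.array([p[0],p[1],1.]);c=-im['R'].T@im['t'];return c+d*(z-c[2])/d[2]
E
python3 - <<'E'
from h import *
im=load('wrist3');print('cam box',tobox(-im['R'].T@im['t'])*1e3)
for n,p,z in[('rol L',(245,191),.087),('rol R',(303,189),.087),('barL',(249,160),.09),('barR',(299,158),.09),('leverL',(259,180),.085),('leverR',(290,180),.085),('box cornerL',(207,229),.122),('box cornerR',(357,223),.122),('lidL',(160,285),.183),('lidR',(405,277),.183)]:
    print(n,(tobox(ray(im,p,z))*1e3).round(1))
crop(im,'wrist3c',(180,130,400,300),3.6)
E
```

```text
cam box [-228.32963693    3.60759346  391.59343207]
rol L [-148.1  -32.6   87. ]
rol R [-147.1   27.2   87. ]
barL [-180.3  -25.6   90. ]
barR [-179.6   23.8   90. ]
leverL [-158.5  -17.5   85. ]
leverR [-156.8   14.2   85. ]
box cornerL [-122.   -67.8  122. ]
box cornerR [-120.5   74.6  122. ]
lidL [-100.9  -94.4  183. ]
lidR [-97.8  97.2 183. ]
```

View pics/wrist3c.png

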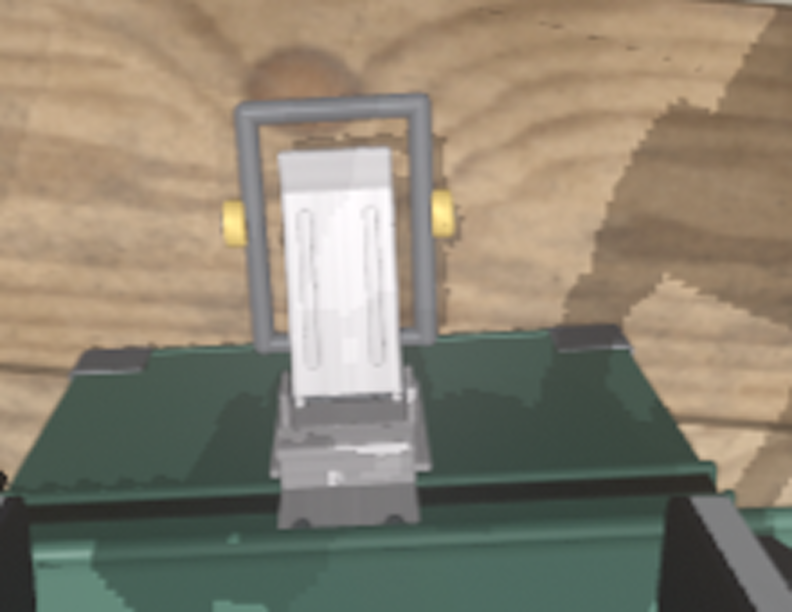

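Run:
```python
from h import *
im=load('side3');P=pts(im);b=tobox(P)*1e3
tcp=np.array([-147.9,.4,266.6])
d=b-tcp
k=(np.abs(d[...,0])<70)&(np.abs(d[...,1])<75)&(d[...,2]>-30)&(d[...,2]<200)&(im['range_z']>0)
q=d[k]
for z in range(-30,160,6):
    a=q[(q[:,2]>=z)&(q[:,2]<z+6)]
    if len(a):print(z,len(a),'x',a[:,0].min().round(0),a[:,0].max().round(0),'y',a[:,1].min().round(0),a[:,1].max().round(0), np.median(a[:,1]).round(0))
iw=load('wrist3')
print('keeper',[(tobox(ray(iw,(u/3.6+180,v/3.6+130),.153))*1e3).round(1) for u,v in((280,527),(417,525),(282,492))])
```

```text
-6 13 x -9.0 8.0 y -52.0 -45.0 -49.0
0 17 x -11.0 8.0 y -56.0 43.0 -50.0
6 24 x -11.0 12.0 y -59.0 45.0 -51.0
12 32 x -11.0 13.0 y -57.0 47.0 -48.0
18 25 x -11.0 10.0 y -59.0 44.0 -53.0
24 23 x -11.0 9.0 y -59.0 -48.0 -54.0
30 14 x -10.0 9.0 y -59.0 -47.0 -56.0
36 1 x -14.0 -14.0 y -55.0 -55.0 -55.0
42 17 x -13.0 10.0 y -75.0 -69.0 -73.0
48 39 x -15.0 11.0 y -74.0 -36.0 -71.0
54 17 x -16.0 15.0 y -75.0 -36.0 -71.0
60 24 x -17.0 15.0 y -74.0 -24.0 -69.0
66 39 x -18.0 16.0 y -74.0 -4.0 -70.0
72 45 x -18.0 17.0 y -73.0 -18.0 -70.0
78 40 x -19.0 19.0 y -73.0 57.0 -67.0
84 63 x -19.0 22.0 y -74.0 18.0 -22.0
90 53 x -18.0 19.0 y -73.0 13.0 -67.0
96 65 x -15.0 10.0 y -71.0 -16.0 -61.0
102 25 x -11.0 9.0 y -41.0 -26.0 -37.0
108 36 x -27.0 35.0 y -40.0 -14.0 -35.0
114 80 x -35.0 35.0 y -40.0 -7.0 -33.0
120 76 x -35.0 35.0 y -41.0 -8.0 -32.0
126 85 x -35.0 35.0 y -42.0 -8.0 -33.0
132 73 x -35.0 35.0 y -40.0 -9.0 -33.0
138 84 x -36.0 35.0 y -40.0 -1.0 -33.0
144 85 x -36.0 35.0 y -40.0 -1.0 -33.0
150 86 x -36.0 35.0 y -40.0 7.0 -33.0
156 104 x -36.0 38.0 y -38.0 13.0 -26.0
keeper [array([-86.6, -20.1, 153. ]), array([-85.4,  13.7, 153. ]), array([-96.3, -19. , 153. ])]
```

arm_command:
  commands:
    - [8.5,[-0.4,-0.15,-3],0.05]
    - [8.5,[-0.4,-0.1,-4],0]
    - [8.5,[0,0,-4],0]
    - [8.5,[0,0,-3],0]
    - [8.5,[0,0,-0.5],0]
    - [8.5,[0,0,0],0]

```text
clock: 7.3
position: [0.5185, -0.0931, 0.1214]
ee_rot: [0.47, -0.469, -0.529, 0.529]
contact_force: [-0.0, -0.8, 1.1]
width: 0.085
```

```bash
python3 st.py
python3 - <<'E'
from h import *
im=shot('side','side4');crop(im,'side4c',(220,150,380,270),5)
im=shot('wrist','wrist4');brass(im)
E
```

```text
t 7.3 pos [ 0.5185 -0.0931  0.1214] box mm [-156.4   -1.   121.4] jaw 1.69 down -1.0 w 85.0 F [-0.  -0.8  1.1] q [-0.31  0.31  1.8   0.    1.03 -2.  ]
  brass px [325.4 262.4] 211 box mm [-148.9   26.6   86.6]
  brass px [224.6 263.7] 220 box mm [-148.8  -33.2   86.6]
```

View pics/side4c.png

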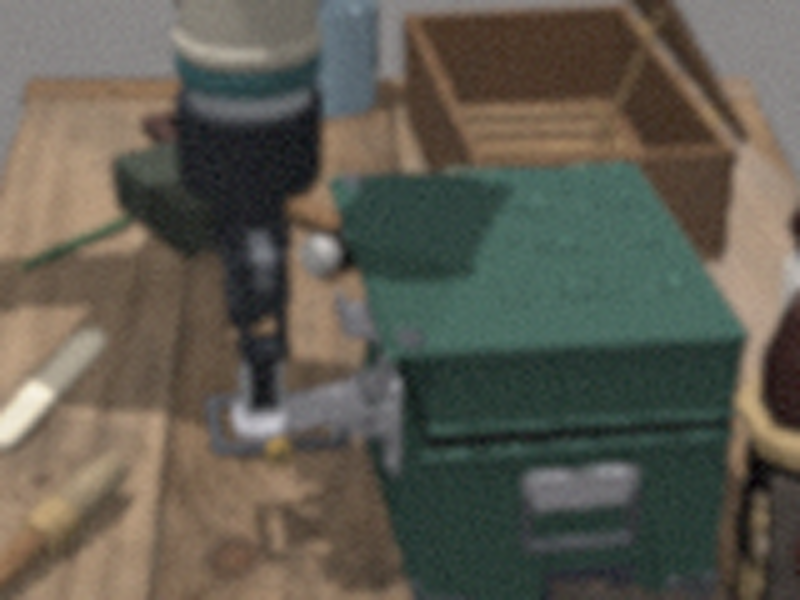

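View pics/wrist4.png

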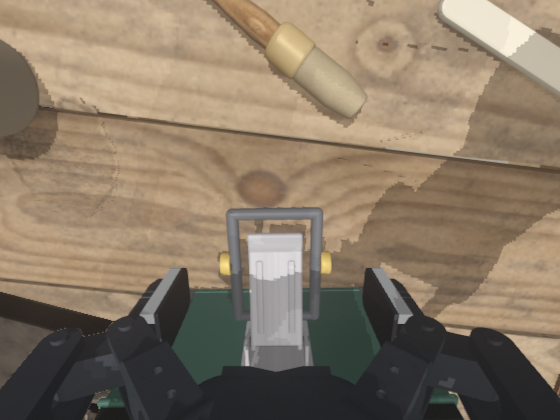

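arm_command:
  commands:
    - [8.5,[-0.1,-0.1,-2],0]
    - [8.5,[0,0,-1.2],0]
    - [8.5,[0,0,0],0]
    - [5.5,[0,0,0],0]
    - [5.5,[0,0,0],0]
    - [5.5,[0,0,0],0]
    - [5.5,[0,0,0],0]
  grip_force: 40

```text
clock: 8.1
position: [0.5183, -0.094, 0.0904]
ee_rot: [-0.468, 0.469, 0.53, -0.529]
contact_force: [0.7, 1.3, 0.1]
width: 0.0634
```

```bash
python3 st.py
python3 - <<'E'
from h import *
im=shot('side','side5');crop(im,'side5c',(220,150,380,270),5)
im=shot('wrist','wrist5');brass(im)
E
```

```text
t 8.1 pos [ 0.5183 -0.094   0.0904] box mm [-156.8   -1.9   90.4] jaw 1.692 down -1.0 w 63.4 F [0.7 1.3 0.1] q [-0.31  0.34  1.84  0.    0.96 -2.  ]
  brass px [217.1 295.3] 270 box mm [-149.   -32.5   85.1]
  brass px [334.8 293.8] 265 box mm [-149.6   26.1   85.3]
```

View pics/side5c.png

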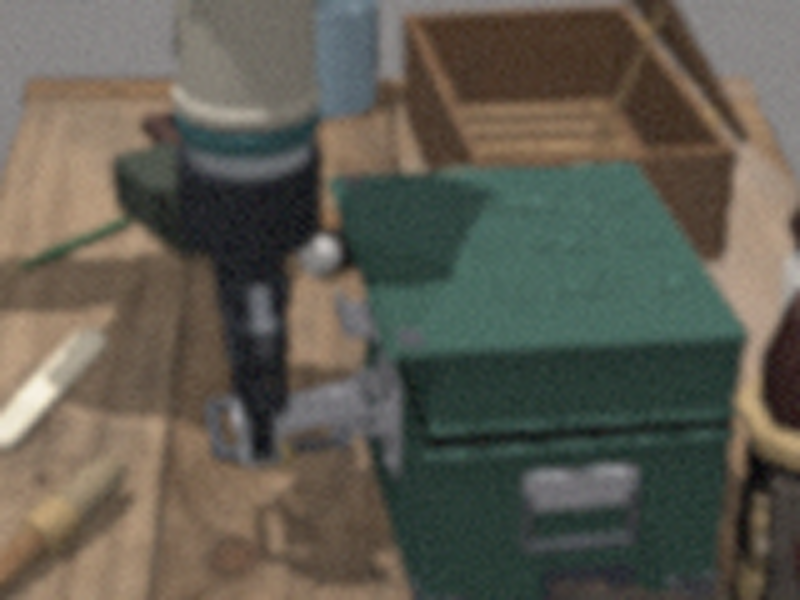

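View pics/wrist5.png

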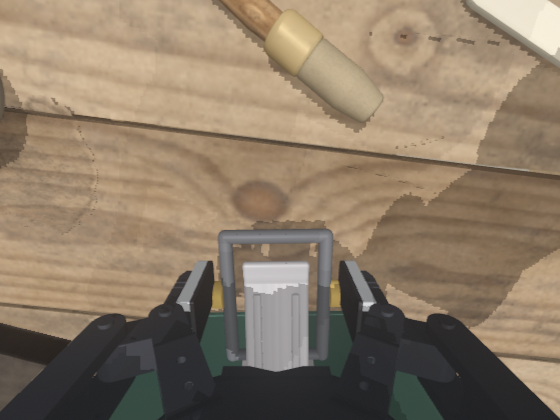

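```bash
cat > kin.py <<'E'
import numpy as np
H=np.array([-96.,90])
def hinge(L): return H+np.array([6.5*np.cos(L)-14.6*np.sin(L), -14.6*np.cos(L)-6.5*np.sin(L)])
def pt(L,lean,r): return hinge(L)+r*np.array([-np.sin(lean),np.cos(lean)])
def fromP(P):  # L, lean, bar
    P=np.asarray(P,float);d=P-H;D=np.linalg.norm(d);a=np.arccos((256+D*D-38*38)/(2*16*D));th=np.arctan2(d[1],d[0])+a
    h=H+15.98*np.array([np.cos(th),np.sin(th)]);L=(-(th-np.arctan2(-14.6,6.5)))%(2*np.pi);u=(P-h)/38;return L,np.arctan2(-u[0],u[1]),h+70*u
def fromB(B):
    B=np.asarray(B,float);d=B-H;D=np.linalg.norm(d);a=np.arccos((256+D*D-4900)/(2*16*D));th=np.arctan2(d[1],d[0])+a
    h=H+16*np.array([np.cos(th),np.sin(th)]);return h+38/70*(B-h),h,(-(th-np.arctan2(-14.6,6.5)))%(2*np.pi)
E
python3 - <<'E'
from kin import *
print(fromP((-148,85.3)),pt(1.41,1.47,38))
for L,l in[(1.41,1.47),(1.5,1.3),(1.6,1.1),(1.7,.9),(1.8,.7),(1.9,.5),(2.0,.3),(2.1,.15),(2.2,.05),(2.25,-.1),(2.25,-.2)]:
    print(L,l,'P',pt(L,l,38).round(1),'bar',pt(L,l,70).round(1))
for B in[(-108,165),(-104,164),(-100,163),(-97,162),(-94,161),(-93,161),(-93,158),(-93,153),(-93,149)]:
    p,h,L=fromB(B);print(B,'P',p.round(1),'L',L.round(2))
E
```

```text
(np.float64(1.498283692550235), np.float64(1.4960244998811885), array([-179.92476179,   87.6915313 ])) [-147.17810874   85.07010426]
1.41 1.47 P [-147.2   85.1] bar [-179.    88.3]
1.5 1.3 P [-146.7   92.6] bar [-177.6  101.2]
1.6 1.1 P [-144.6  101.2] bar [-173.2  115.7]
1.7 0.9 P [-141.1  109.1] bar [-166.1  128.9]
1.8 0.7 P [-136.2  116.1] bar [-156.8  140.5]
1.9 0.5 P [-130.1  121.9] bar [-145.5  150. ]
2.0 0.3 P [-123.2  126.5] bar [-132.7  157. ]
2.1 0.15 P [-117.6  129.3] bar [-122.3  161. ]
2.2 0.05 P [-113.5  131.3] bar [-115.1  163.2]
2.25 -0.1 P [-107.6  131.9] bar [-104.5  163.8]
2.25 -0.2 P [-103.9  131.4] bar [-97.5 162.7]
(-108, 165) P [-109.5  133. ] L 2.31
(-104, 164) P [-107.4  132.2] L 2.27
(-100, 163) P [-105.3  131.4] L 2.24
(-97, 162) P [-103.7  130.7] L 2.21
(-94, 161) P [-102.1  130. ] L 2.2
(-93, 161) P [-101.5  130.2] L 2.21
(-93, 158) P [-101.7  127.2] L 2.03
(-93, 153) P [-101.4  122.1] L 1.7
(-93, 149) P [-100.4  117.9] L 1.38
```

arm_command:
  commands:
    - [5.5,[0.08,0.01,0.74],0]
    - [5.5,[0.21,0.03,0.86],0]
    - [5.5,[0.35,0.05,0.8],0]
    - [5.5,[0.49,0.06,0.7],0]
    - [5.5,[0.6,0.08,0.58],0]
    - [5.5,[0.68,0.09,0.46],0]
    - [5.5,[0,0,0],0]

```text
clock: 8.9
position: [0.5426, -0.0908, 0.1318]
ee_rot: [-0.469, 0.469, 0.53, -0.529]
contact_force: [-0.6, 1.5, -0.3]
width: 0.0629
```

```bash
python3 st.py
python3 - <<'E'
from h import *
im=shot('side','side6');crop(im,'side6c',(220,150,380,270),5)
im=shot('wrist','wrist6');brass(im)
E
```

```text
t 8.9 pos [ 0.5426 -0.0908  0.1318] box mm [-132.2   -1.9  131.8] jaw 1.692 down -1.0 w 62.9 F [-0.6  1.5 -0.3] q [-0.29  0.33  1.74  0.    1.08 -1.98]
  brass px [217.  290.5] 197 box mm [-127.   -32.7  124.8]
  brass px [334.8 289.3] 198 box mm [-127.2   26.5  125.2]
```

View pics/side6c.png

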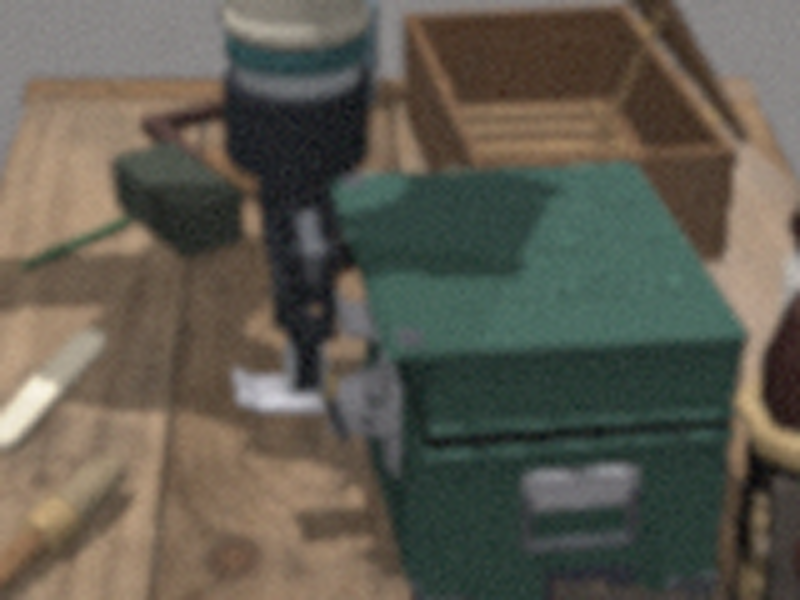

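View pics/wrist6.png

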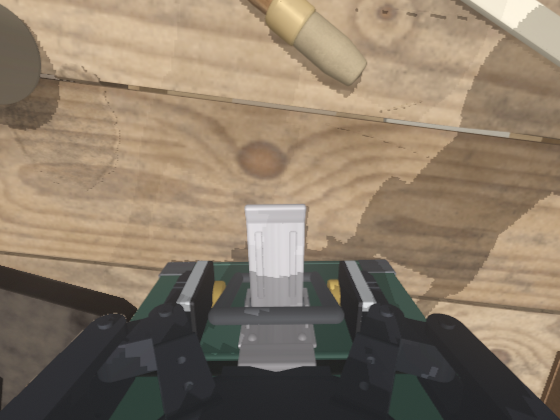

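arm_command:
  commands:
    - [5.5,[0.56,0.08,0.28],0]
    - [5.5,[0.4,0.05,0.2],0]
    - [5.5,[0.5,0.07,0.1],0]
    - [5.5,[0,0,0],0]

```text
clock: 9.4
position: [0.5568, -0.0888, 0.1367]
ee_rot: [-0.469, 0.469, 0.529, -0.529]
contact_force: [-0.4, 0.1, -4.5]
width: 0.0636
```

```bash
python3 st.py
python3 - <<'E'
from h import *
im=shot('side','side7');crop(im,'side7c',(220,150,380,270),5)
im=shot('wrist','wrist7');brass(im)
E
```

```text
t 9.4 pos [ 0.5568 -0.0888  0.1367] box mm [-117.9   -1.8  136.7] jaw 1.692 down -1.0 w 63.6 F [-0.4  0.1 -4.5] q [-0.28  0.34  1.7   0.    1.1  -1.97]
  brass px [334.6 291.4] 261 box mm [-111.7   26.3  130.8]
  brass px [217.1 292.9] 248 box mm [-111.4  -32.4  130.9]
```

View pics/side7c.png

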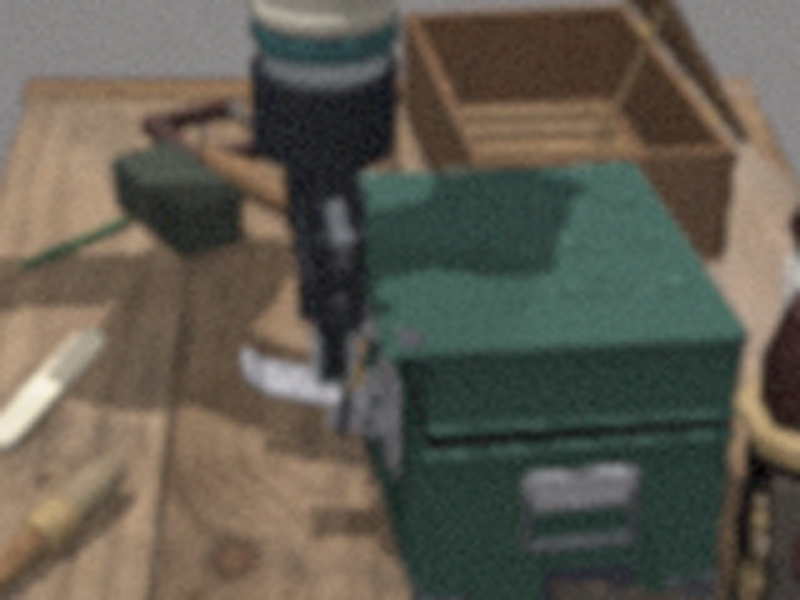

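View pics/wrist7.png

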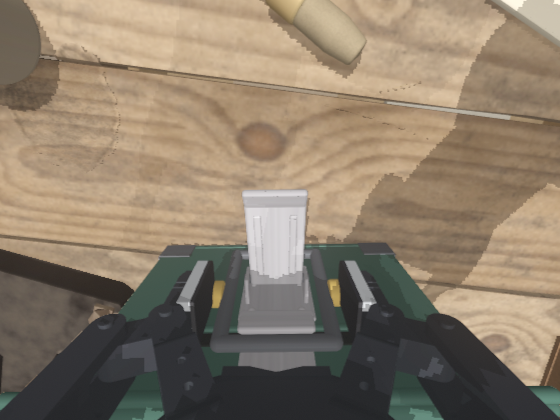

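Run:
```python
from h import *
im=load('wrist7');b=tobox(pts(im))*1e3
for u in(240,278,315):
    for v in range(316,372,4): print(u,v,b[v,u].round(0),im['pixels'][v,u],end=' | ')
    print()
for v in range(370,415,4): print(v,b[v,120].round(0),b[v,450].round(0))
crop(im,'wrist7c',(180,240,380,400),4)
```

```text
240 316 [-109.  -19.  145.] [119 117 118] | 240 320 [-109.  -19.  149.] [117 114 115] | 240 324 [-108.  -19.  151.] [123 120 122] | 240 328 [-109.  -19.  153.] [150 147 148] | 240 332 [-107.  -19.  154.] [160 157 159] | 240 336 [-109.  -18.  159.] [68 68 69] | 240 340 [-107.  -18.  159.] [77 77 79] | 240 344 [-106.  -18.  160.] [89 89 92] | 240 348 [-106.  -18.  162.] [91 93 96] | 240 352 [-103.  -18.  161.] [93 94 96] | 240 356 [-93. -19. 152.] [119 116 118] | 240 360 [-93. -19. 155.] [118 116 117] | 240 364 [-93. -19. 157.] [119 117 118] | 240 368 [-126.  -13.  192.] [44 44 47] | 
278 316 [-108.   -2.  145.] [119 116 118] | 278 320 [-108.   -2.  148.] [120 118 119] | 278 324 [-110.   -2.  152.] [123 121 121] | 278 328 [-108.   -2.  153.] [155 152 154] | 278 332 [-107.   -2.  154.] [162 158 160] | 278 336 [-109.   -2.  158.] [69 70 72] | 278 340 [-108.   -2.  159.] [78 79 81] | 278 344 [-107.   -2.  161.] [92 92 96] | 278 348 [-104.   -2.  161.] [93 94 97] | 278 352 [-93.  -2. 150.] [112 111 112] | 278 356 [-93.  -2. 153.] [120 118 119] | 278 360 [-93.  -2. 155.] [120 118 119] | 278
[... 458 characters left out ...]
.  17. 135.] [54 71 64] | 315 356 [-79.  16. 139.] [61 75 69] | 315 360 [-78.  16. 141.] [77 85 82] | 315 364 [-78.  16. 143.] [ 98 101 100] | 315 368 [-127.    8.  193.] [43 44 46] | 
370 [-114.  -56.  180.] [-114.   55.  182.]
374 [-113.  -56.  181.] [-113.   55.  182.]
378 [-112.  -56.  181.] [-111.   56.  182.]
382 [-110.  -56.  182.] [-109.   56.  182.]
386 [-110.  -55.  183.] [-109.   55.  183.]
390 [-109.  -55.  184.] [-109.   54.  185.]
394 [-109.  -55.  185.] [-110.   53.  187.]
398 [-106.  -56.  184.] [-109.   53.  188.]
402 [-99. -59. 180.] [-110.   52.  190.]
406 [-99. -58. 181.] [-110.   51.  191.]
410 [-97. -59. 181.] [-109.   51.  192.]
414 [-95. -59. 182.] [-109.   50.  193.]
```

View pics/wrist7c.png

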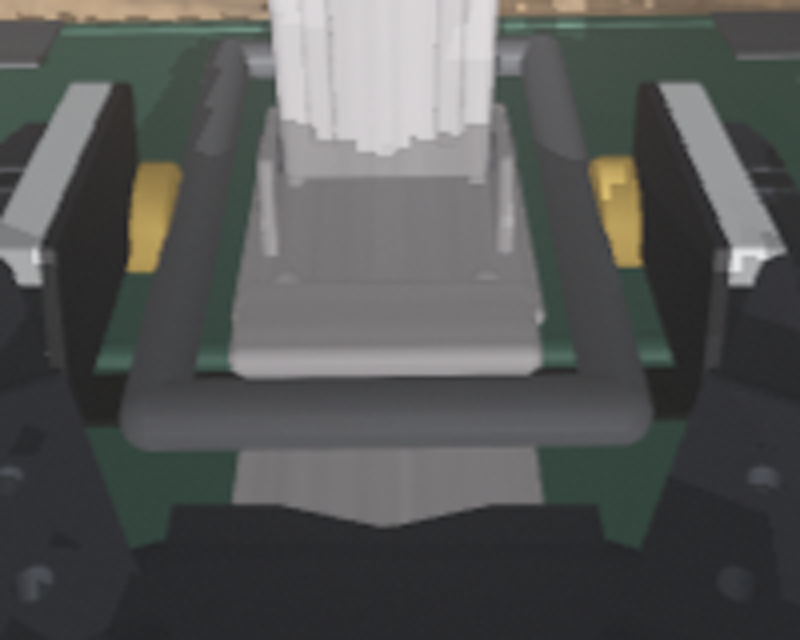

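Run:
```python
from h import *
from kin import *
print(fromP((-108.6,131.5)))
for n,u,r in(('wrist3',276,range(244,296,3)),('wrist6',278,range(300,372,4)),('wrist5',262,range(300,372,6))):
    im=load(n);b=tobox(pts(im))*1e3;print(n)
    for v in r: print(v,b[v,u].round(1),im['pixels'][v,u])
im=load('side7');b=tobox(pts(im))*1e3
print('side'); 
for n in('side3','side7'):
    im=load(n);b=tobox(pts(im))*1e3;p=im['pixels'].astype(int)
    g=(np.ptp(p,axis=-1)<25)&(p.min(-1)>80)&(b[...,0]>-115)&(b[...,0]<-75)&(abs(b[...,1])<40)&(b[...,2]>140)&(b[...,2]<170)
    v,u=np.where(g);print(n,len(v));print(np.c_[u,v,b[g].round(0)][:25])
```

```text
(np.float64(2.217720151495941), np.float64(-0.07813155918619069), array([-106.10213708,  163.40488076]))
wrist3
244 [-81.7  -4.2  76.6] [126 124 124]
247 [-81.7  -4.2  84.2] [130 127 128]
250 [-108.3   -2.8  146.2] [147 143 145]
253 [-108.7   -2.7  152.9] [174 170 172]
256 [-106.2   -2.9  153.6] [163 160 162]
259 [-98.2  -3.3 143.9] [166 163 165]
262 [-96.2  -3.4 145.7] [164 162 163]
265 [-93.3  -3.6 145.9] [125 123 123]
268 [-92.   -3.6 149.1] [122 120 121]
271 [-92.3  -3.6 155. ] [122 120 120]
274 [-92.5  -3.6 160.3] [121 119 120]
277 [-100.1   -3.2  177.9] [63 83 75]
280 [-98.8  -3.3 180.3] [ 92 118 108]
283 [-96.2  -3.4 180.4] [70 94 84]
286 [-94.9  -3.5 182.7] [ 79 106  95]
289 [-91.8  -3.6 182.2] [ 79 107  97]
292 [-88.7  -3.8 181.5] [ 78 107  97]
295 [-87.1  -3.9 183.4] [ 78 106  96]
wrist6
300 [-100.9   -2.2   96.3] [159 156 157]
304 [-98.4  -2.2  96.9] [158 154 156]
308 [-136.    -2.1  151.8] [72 71 73]
312 [-134.9   -2.2  152.9] [78 78 81]
316 [-133.7   -2.2  153.8] [90 91 94]
320 [-132.3   -2.2  154.5] [94 95 98]
324 [-129.6   -2.2  153.6] [99 97 99]
328 [-81.1  -2.4  97.6
[... 1593 characters left out ...]
289.  213. -107.  -15.  154.]
 [ 290.  213. -102.   -0.  146.]
 [ 291.  213.  -99.   -2.  146.]
 [ 292.  213.  -96.   -1.  146.]
 [ 293.  213.  -94.   -2.  146.]]
side7 16
[[ 293.  214.  -94.   -3.  144.]
 [ 294.  214.  -93.  -11.  148.]
 [ 293.  215.  -96.  -13.  146.]
 [ 294.  215.  -92.  -11.  145.]
 [ 293.  216.  -96.  -17.  146.]
 [ 294.  216.  -93.  -15.  144.]
 [ 295.  216.  -91.  -20.  147.]
 [ 291.  217. -104.  -30.  150.]
 [ 292.  217.  -99.  -19.  144.]
 [ 293.  217.  -96.  -19.  143.]
 [ 294.  217.  -94.  -23.  145.]
 [ 291.  218. -103.  -28.  146.]
 [ 290.  219. -108.  -39.  150.]
 [ 291.  219. -104.  -29.  144.]
 [ 291.  220. -104.  -31.  142.]
 [ 290.  221. -108.  -40.  144.]]
```

Run:
```python
from kin import *
p0=fromB((-105,158.3))[0]
for B in[(-105,158.3),(-106,161.5),(-103,161.5),(-99.5,161.5),(-99.5,158),(-99.5,154),(-99.5,150),(-99,147)]:
    p,h,L=fromB(B);print(B,p.round(1),(p-p0).round(1),L.round(2))
```

```text
(-105, 158.3) [-108.2  126.5] [0. 0.] 1.9
(-106, 161.5) [-108.7  129.6] [-0.5  3.2] 2.1
(-103, 161.5) [-107.1  129.8] [1.1 3.3] 2.12
(-99.5, 161.5) [-105.1  130. ] [3.1 3.5] 2.15
(-99.5, 158) [-105.2  126.5] [3.  0.1] 1.93
(-99.5, 154) [-104.8  122.4] [ 3.3 -4. ] 1.67
(-99.5, 150) [-103.8  118.3] [ 4.3 -8.2] 1.37
(-99, 147) [-102.1  115.1] [  6.1 -11.3] 1.08
```

arm_command:
  commands:
    - [5.5,[-0.05,0,0.35],0]
    - [5.5,[0.1,0.01,0],0]
    - [5.5,[0,0,0],0]

```text
clock: 9.8
position: [0.5566, -0.0888, 0.1406]
ee_rot: [0.469, -0.469, -0.529, 0.529]
contact_force: [-1.1, 0.9, -5.9]
width: 0.0627
```

```bash
cat > lk.py <<'E'
import sys
from h import *
n=sys.argv[1];im=shot('wrist','wrist'+n);brass(im);crop(im,'wrist%sc'%n,(180,240,380,400),4)
b=tobox(pts(im))*1e3
for u in (245,278,311):
    print(u,[(v,tuple(b[v,u].round(0)[[0,2]])) for v in range(312,372,4)])
im=shot('side','side'+n);crop(im,'side%sc'%n,(220,150,380,270),5)
E
python3 st.py;python3 lk.py 8
```

```text
t 9.8 pos [ 0.5566 -0.0888  0.1406] box mm [-118.1   -1.8  140.6] jaw 1.692 down -1.0 w 62.7 F [-1.1  0.9 -5.9] q [-0.28  0.34  1.69  0.    1.11 -1.97]
  brass px [334.4 290.9] 249 box mm [-112.1   26.2  134.7]
  brass px [217.4 292.7] 240 box mm [-111.6  -32.4  134.6]
245 [(312, (np.float64(-108.0), np.float64(146.0))), (316, (np.float64(-109.0), np.float64(149.0))), (320, (np.float64(-109.0), np.float64(153.0))), (324, (np.float64(-107.0), np.float64(153.0))), (328, (np.float64(-99.0), np.float64(146.0))), (332, (np.float64(-96.0), np.float64(145.0))), (336, (np.float64(-109.0), np.float64(162.0))), (340, (np.float64(-108.0), np.float64(163.0))), (344, (np.float64(-107.0), np.float64(165.0))), (348, (np.float64(-105.0), np.float64(165.0))), (352, (np.float64(-93.0), np.float64(154.0))), (356, (np.float64(-93.0), np.float64(156.0))), (360, (np.float64(-93.0), np.float64(159.0))), (364, (np.float64(-92.0), np.float64(160.0))), (368, (np.float64(-128.0), np.float64(197.0)))]
278 [(312, (np.float64(-109.0), np.float64(147.0))), (316, (np.float64(-109.0), np.float64(150.0))), (320, (np.
[... 625 characters left out ...]
at64(-109.0), np.float64(147.0))), (316, (np.float64(-109.0), np.float64(150.0))), (320, (np.float64(-109.0), np.float64(153.0))), (324, (np.float64(-108.0), np.float64(154.0))), (328, (np.float64(-98.0), np.float64(145.0))), (332, (np.float64(-79.0), np.float64(125.0))), (336, (np.float64(-108.0), np.float64(162.0))), (340, (np.float64(-108.0), np.float64(164.0))), (344, (np.float64(-106.0), np.float64(165.0))), (348, (np.float64(-104.0), np.float64(165.0))), (352, (np.float64(-92.0), np.float64(154.0))), (356, (np.float64(-93.0), np.float64(157.0))), (360, (np.float64(-92.0), np.float64(159.0))), (364, (np.float64(-93.0), np.float64(161.0))), (368, (np.float64(-127.0), np.float64(197.0)))]
```

View pics/wrist8c.png

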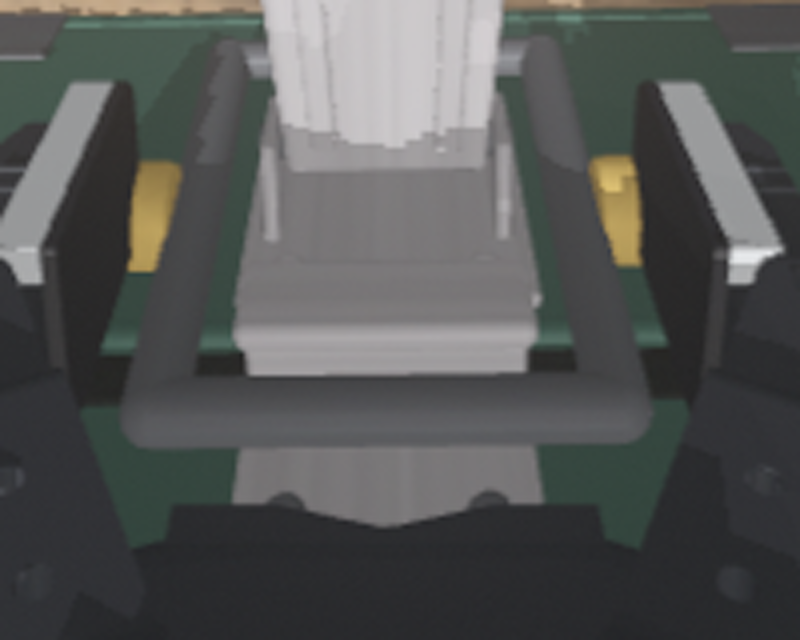

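arm_command:
  commands:
    - [5.5,[0.15,0.02,0],0]
    - [5.5,[0.15,0.02,0],0]
    - [5.5,[0,0,0],0]
    - [5.5,[0,0,0],0]

```text
clock: 10.3
position: [0.5601, -0.0883, 0.1407]
ee_rot: [-0.469, 0.469, 0.53, -0.529]
contact_force: [-1.4, 0.7, -4.3]
width: 0.0628
```

```bash
python3 st.py;python3 lk.py 9
```

```text
t 10.3 pos [ 0.5601 -0.0883  0.1407] box mm [-114.6   -1.8  140.7] jaw 1.692 down -1.0 w 62.8 F [-1.4  0.7 -4.3] q [-0.28  0.34  1.69  0.    1.11 -1.97]
  brass px [334.4 291.1] 254 box mm [-108.3   26.3  134.9]
  brass px [217.4 292.9] 244 box mm [-108.1  -32.4  134.8]
245 [(312, (np.float64(-109.0), np.float64(152.0))), (316, (np.float64(-108.0), np.float64(153.0))), (320, (np.float64(-106.0), np.float64(153.0))), (324, (np.float64(-97.0), np.float64(145.0))), (328, (np.float64(-95.0), np.float64(145.0))), (332, (np.float64(-93.0), np.float64(145.0))), (336, (np.float64(-93.0), np.float64(148.0))), (340, (np.float64(-102.0), np.float64(161.0))), (344, (np.float64(-101.0), np.float64(162.0))), (348, (np.float64(-101.0), np.float64(164.0))), (352, (np.float64(-99.0), np.float64(165.0))), (356, (np.float64(-97.0), np.float64(164.0))), (360, (np.float64(-93.0), np.float64(163.0))), (364, (np.float64(-93.0), np.float64(165.0))), (368, (np.float64(-124.0), np.float64(197.0)))]
278 [(312, (np.float64(-109.0), np.float64(151.0))), (316, (np.float64(-108.0), np.float64(153.0))), (320, (np.f
[... 619 characters left out ...]
float64(-109.0), np.float64(152.0))), (316, (np.float64(-108.0), np.float64(154.0))), (320, (np.float64(-99.0), np.float64(145.0))), (324, (np.float64(-97.0), np.float64(145.0))), (328, (np.float64(-94.0), np.float64(144.0))), (332, (np.float64(-92.0), np.float64(144.0))), (336, (np.float64(-92.0), np.float64(148.0))), (340, (np.float64(-102.0), np.float64(161.0))), (344, (np.float64(-101.0), np.float64(163.0))), (348, (np.float64(-100.0), np.float64(164.0))), (352, (np.float64(-99.0), np.float64(165.0))), (356, (np.float64(-94.0), np.float64(162.0))), (360, (np.float64(-92.0), np.float64(162.0))), (364, (np.float64(-93.0), np.float64(165.0))), (368, (np.float64(-124.0), np.float64(197.0)))]
```

View pics/wrist9c.png

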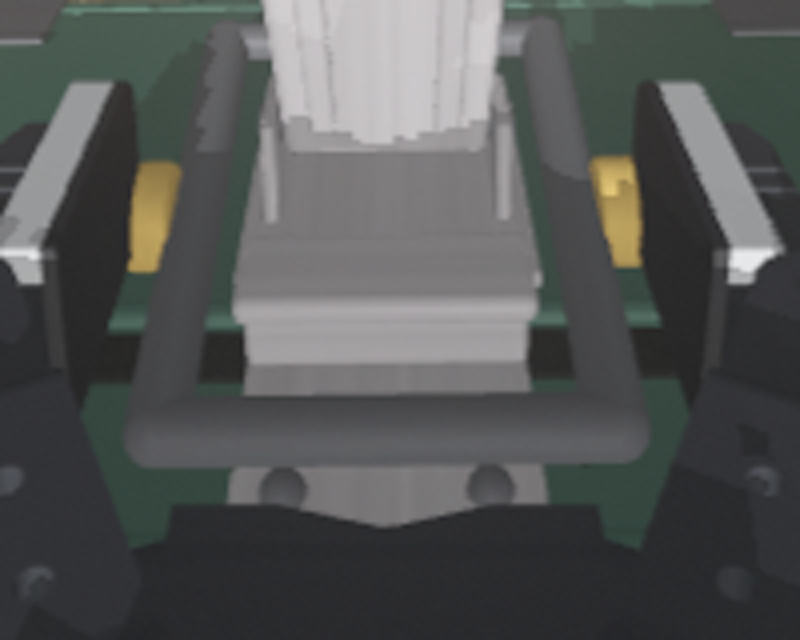

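arm_command:
  commands:
    - [5.5,[0.03,0,-0.35],0]
    - [5.5,[0.03,0,-0.3],0]
    - [5.5,[0.04,0,-0.2],0]
    - [5.5,[0,0,0],0]

```text
clock: 10.8
position: [0.5612, -0.0882, 0.1343]
ee_rot: [-0.468, 0.469, 0.53, -0.529]
contact_force: [-4.6, 1.8, 9.6]
width: 0.063
```

```bash
python3 st.py;python3 lk.py 10
```

```text
t 10.8 pos [ 0.5612 -0.0882  0.1343] box mm [-113.4   -1.9  134.3] jaw 1.692 down -1.0 w 63.0 F [-4.6  1.8  9.6] q [-0.28  0.35  1.7   0.    1.09 -1.97]
  brass px [217.3 293.1] 254 box mm [-106.8  -32.4  128.9]
  brass px [334.7 292. ] 255 box mm [-107.    26.2  128.8]
245 [(312, (np.float64(-109.0), np.float64(146.0))), (316, (np.float64(-109.0), np.float64(149.0))), (320, (np.float64(-109.0), np.float64(152.0))), (324, (np.float64(-108.0), np.float64(153.0))), (328, (np.float64(-99.0), np.float64(145.0))), (332, (np.float64(-97.0), np.float64(145.0))), (336, (np.float64(-94.0), np.float64(144.0))), (340, (np.float64(-93.0), np.float64(146.0))), (344, (np.float64(-99.0), np.float64(155.0))), (348, (np.float64(-99.0), np.float64(157.0))), (352, (np.float64(-97.0), np.float64(157.0))), (356, (np.float64(-96.0), np.float64(159.0))), (360, (np.float64(-92.0), np.float64(157.0))), (364, (np.float64(-93.0), np.float64(159.0))), (368, (np.float64(-122.0), np.float64(190.0)))]
278 [(312, (np.float64(-108.0), np.float64(146.0))), (316, (np.float64(-109.0), np.float64(150.0))), (320, (np.flo
[... 616 characters left out ...]
float64(-110.0), np.float64(148.0))), (316, (np.float64(-109.0), np.float64(149.0))), (320, (np.float64(-109.0), np.float64(153.0))), (324, (np.float64(-107.0), np.float64(153.0))), (328, (np.float64(-98.0), np.float64(145.0))), (332, (np.float64(-96.0), np.float64(145.0))), (336, (np.float64(-93.0), np.float64(144.0))), (340, (np.float64(-99.0), np.float64(153.0))), (344, (np.float64(-100.0), np.float64(156.0))), (348, (np.float64(-99.0), np.float64(158.0))), (352, (np.float64(-98.0), np.float64(158.0))), (356, (np.float64(-96.0), np.float64(159.0))), (360, (np.float64(-93.0), np.float64(157.0))), (364, (np.float64(-93.0), np.float64(160.0))), (368, (np.float64(-123.0), np.float64(190.0)))]
```

View pics/wrist10c.png

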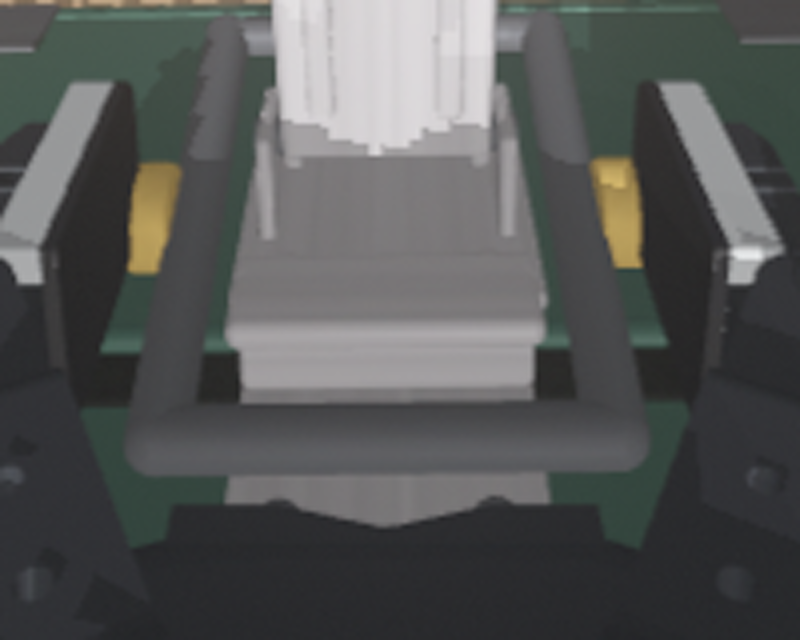

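View pics/side10c.png

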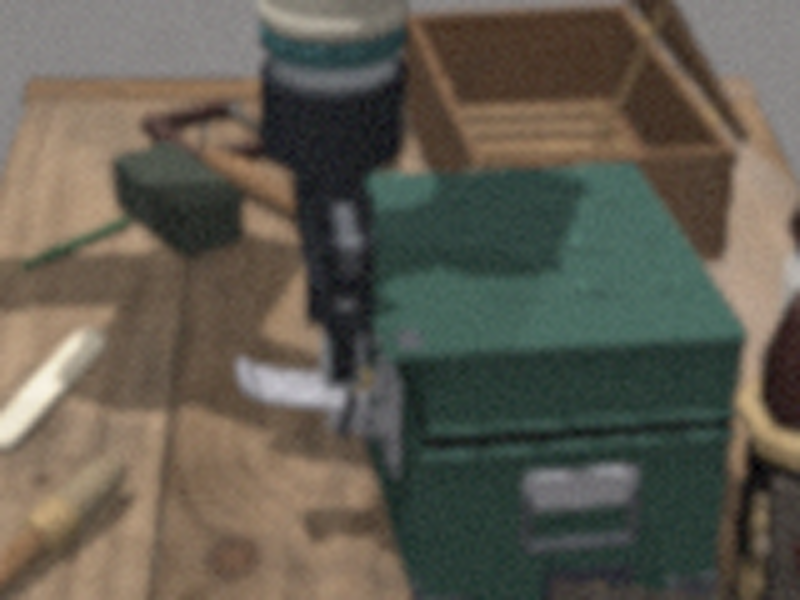

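arm_command:
  commands:
    - [5.5,[-0.1,0,-0.1],0]
    - [5.5,[0,0,-0.2],0]
    - [5.5,[0,0,0],0]

```text
clock: 11.2
position: [0.5605, -0.0883, 0.1329]
ee_rot: [-0.468, 0.47, 0.53, -0.529]
contact_force: [-8.3, 1.2, 16.2]
width: 0.0631
```

```bash
python3 st.py;python3 lk.py 11
```

```text
t 11.2 pos [ 0.5605 -0.0883  0.1329] box mm [-114.1   -1.9  132.9] jaw 1.692 down -1.0 w 63.1 F [-8.3  1.2 16.2] q [-0.28  0.35  1.7   0.    1.09 -1.97]
  brass px [217.3 293.5] 256 box mm [-107.2  -32.5  127.4]
  brass px [334.7 292.1] 256 box mm [-107.7   26.2  127.6]
245 [(312, (np.float64(-109.0), np.float64(145.0))), (316, (np.float64(-110.0), np.float64(148.0))), (320, (np.float64(-109.0), np.float64(150.0))), (324, (np.float64(-109.0), np.float64(152.0))), (328, (np.float64(-108.0), np.float64(153.0))), (332, (np.float64(-98.0), np.float64(144.0))), (336, (np.float64(-96.0), np.float64(144.0))), (340, (np.float64(-101.0), np.float64(153.0))), (344, (np.float64(-101.0), np.float64(155.0))), (348, (np.float64(-100.0), np.float64(156.0))), (352, (np.float64(-99.0), np.float64(157.0))), (356, (np.float64(-97.0), np.float64(157.0))), (360, (np.float64(-92.0), np.float64(154.0))), (364, (np.float64(-91.0), np.float64(155.0))), (368, (np.float64(-124.0), np.float64(189.0)))]
278 [(312, (np.float64(-109.0), np.float64(144.0))), (316, (np.float64(-109.0), np.float64(147.0))), (320, (np
[... 626 characters left out ...]
at64(-109.0), np.float64(145.0))), (316, (np.float64(-110.0), np.float64(148.0))), (320, (np.float64(-109.0), np.float64(151.0))), (324, (np.float64(-109.0), np.float64(152.0))), (328, (np.float64(-107.0), np.float64(153.0))), (332, (np.float64(-98.0), np.float64(144.0))), (336, (np.float64(-96.0), np.float64(144.0))), (340, (np.float64(-101.0), np.float64(153.0))), (344, (np.float64(-101.0), np.float64(155.0))), (348, (np.float64(-100.0), np.float64(156.0))), (352, (np.float64(-99.0), np.float64(157.0))), (356, (np.float64(-96.0), np.float64(156.0))), (360, (np.float64(-92.0), np.float64(155.0))), (364, (np.float64(-93.0), np.float64(158.0))), (368, (np.float64(-123.0), np.float64(189.0)))]
```

arm_command:
  commands:
    - [7.4,[0,0,0],0]
    - [7.4,[0,0,0],0]
    - [7.4,[0,0,0.8],0]
    - [7.4,[0,0,0.8],0]
    - [7.4,[0,0,0.4],0]
    - [7.4,[0,0,0],0]

```text
clock: 11.9
position: [0.5613, -0.0887, 0.1503]
ee_rot: [-0.468, 0.47, 0.53, -0.529]
contact_force: [0.1, 0.6, -0.4]
width: 0.0746
```

```bash
python3 st.py;python3 lk.py 12
```

```text
t 11.9 pos [ 0.5613 -0.0887  0.1503] box mm [-113.4   -2.4  150.3] jaw 1.692 down -1.0 w 74.6 F [ 0.1  0.6 -0.4] q [-0.28  0.34  1.67  0.    1.13 -1.97]
  brass px [331.2 272.1] 240 box mm [-108.    26.9  127.2]
  brass px [222.7 272.9] 222 box mm [-108.4  -33.2  127.1]
245 [(312, (np.float64(-102.0), np.float64(154.0))), (316, (np.float64(-102.0), np.float64(156.0))), (320, (np.float64(-100.0), np.float64(157.0))), (324, (np.float64(-98.0), np.float64(157.0))), (328, (np.float64(-92.0), np.float64(153.0))), (332, (np.float64(-93.0), np.float64(156.0))), (336, (np.float64(-93.0), np.float64(159.0))), (340, (np.float64(-92.0), np.float64(161.0))), (344, (np.float64(-93.0), np.float64(164.0))), (348, (np.float64(-92.0), np.float64(166.0))), (352, (np.float64(-100.0), np.float64(176.0))), (356, (np.float64(-101.0), np.float64(179.0))), (360, (np.float64(-100.0), np.float64(180.0))), (364, (np.float64(-99.0), np.float64(181.0))), (368, (np.float64(-123.0), np.float64(206.0)))]
278 [(312, (np.float64(-103.0), np.float64(154.0))), (316, (np.float64(-102.0), np.float64(157.0))), (320, (np.f
[... 619 characters left out ...]
float64(-194.0), np.float64(275.0))), (316, (np.float64(-101.0), np.float64(156.0))), (320, (np.float64(-100.0), np.float64(157.0))), (324, (np.float64(-97.0), np.float64(156.0))), (328, (np.float64(-93.0), np.float64(154.0))), (332, (np.float64(-92.0), np.float64(155.0))), (336, (np.float64(-92.0), np.float64(159.0))), (340, (np.float64(-93.0), np.float64(162.0))), (344, (np.float64(-92.0), np.float64(163.0))), (348, (np.float64(-92.0), np.float64(166.0))), (352, (np.float64(-101.0), np.float64(177.0))), (356, (np.float64(-100.0), np.float64(179.0))), (360, (np.float64(-99.0), np.float64(180.0))), (364, (np.float64(-98.0), np.float64(181.0))), (368, (np.float64(-123.0), np.float64(207.0)))]
```

View pics/wrist12.png

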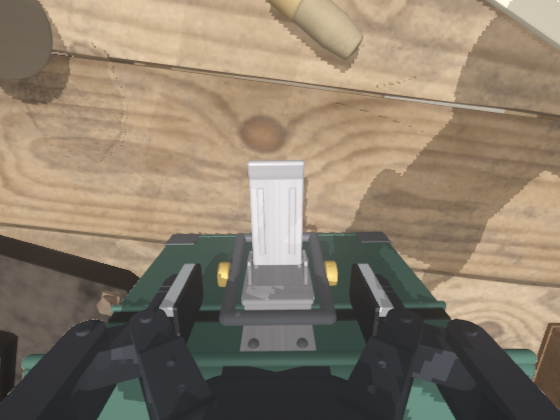

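View pics/side12c.png

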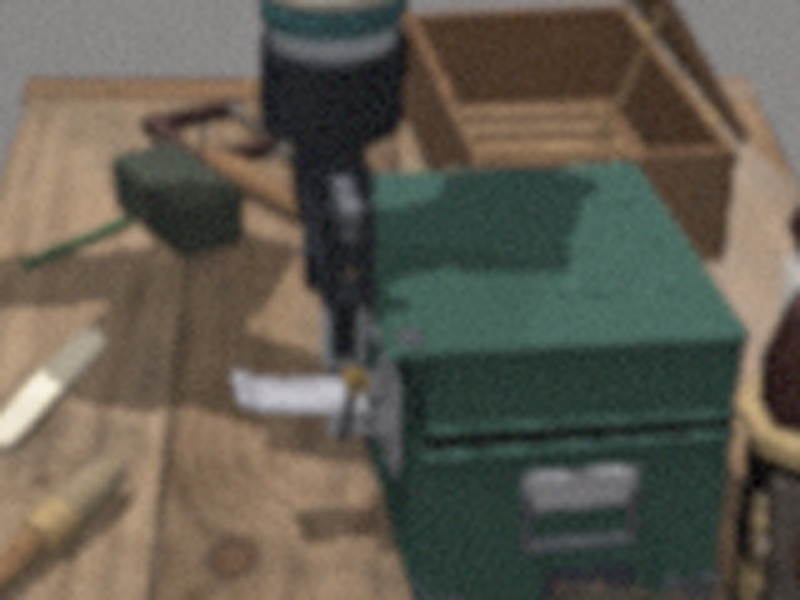

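arm_command:
  commands:
    - [5.7,[0,0,0],0]
    - [5.7,[0,0,0],0]
    - [5.7,[0,0,-0.6],0]
    - [5.7,[0,0,-0.3],0]
    - [5.7,[0,0,0],0]

```text
clock: 12.5
position: [0.5591, -0.0885, 0.1395]
ee_rot: [0.469, -0.468, -0.529, 0.53]
contact_force: [-1.7, -0.6, 1.4]
width: 0.0567
```

```bash
python3 st.py;python3 lk.py 13
```

```text
t 12.5 pos [ 0.5591 -0.0885  0.1395] box mm [-115.6   -1.8  139.5] jaw 1.692 down -1.0 w 56.7 F [-1.7 -0.6  1.4] q [-0.28  0.34  1.69 -0.    1.11 -1.97]
  brass px [329.1 287. ] 94 box mm [-107.1   24.9  126.1]
  brass px [222.6 288.4] 110 box mm [-106.4  -31.2  125.5]
245 [(312, (np.float64(-109.0), np.float64(149.0))), (316, (np.float64(-109.0), np.float64(152.0))), (320, (np.float64(-108.0), np.float64(153.0))), (324, (np.float64(-106.0), np.float64(154.0))), (328, (np.float64(-97.0), np.float64(146.0))), (332, (np.float64(-95.0), np.float64(145.0))), (336, (np.float64(-98.0), np.float64(152.0))), (340, (np.float64(-98.0), np.float64(153.0))), (344, (np.float64(-98.0), np.float64(156.0))), (348, (np.float64(-95.0), np.float64(156.0))), (352, (np.float64(-93.0), np.float64(156.0))), (356, (np.float64(-92.0), np.float64(157.0))), (360, (np.float64(-92.0), np.float64(160.0))), (364, (np.float64(-94.0), np.float64(164.0))), (368, (np.float64(-125.0), np.float64(195.0)))]
278 [(312, (np.float64(-109.0), np.float64(149.0))), (316, (np.float64(-109.0), np.float64(152.0))), (320, (np.floa
[... 615 characters left out ...]
float64(-108.0), np.float64(149.0))), (316, (np.float64(-109.0), np.float64(152.0))), (320, (np.float64(-108.0), np.float64(153.0))), (324, (np.float64(-99.0), np.float64(145.0))), (328, (np.float64(-96.0), np.float64(144.0))), (332, (np.float64(-100.0), np.float64(152.0))), (336, (np.float64(-100.0), np.float64(154.0))), (340, (np.float64(-98.0), np.float64(155.0))), (344, (np.float64(-97.0), np.float64(156.0))), (348, (np.float64(-94.0), np.float64(155.0))), (352, (np.float64(-93.0), np.float64(156.0))), (356, (np.float64(-93.0), np.float64(158.0))), (360, (np.float64(-93.0), np.float64(160.0))), (364, (np.float64(-93.0), np.float64(163.0))), (368, (np.float64(-124.0), np.float64(195.0)))]
```

View pics/wrist13.png

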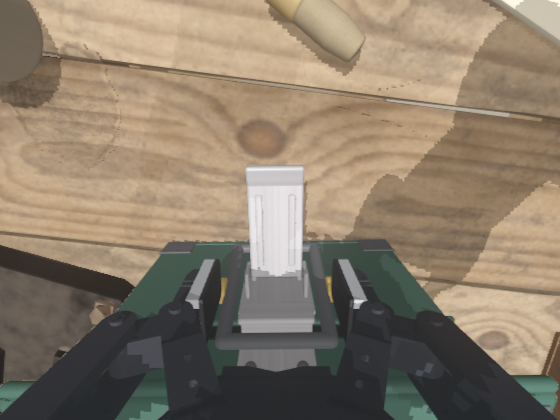

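arm_command:
  commands:
    - [5.7,[0,0,-0.25],0]
    - [5.7,[0,0,-0.25],0]
    - [5.7,[0,0,0],0]

```text
clock: 12.9
position: [0.5592, -0.0884, 0.1351]
ee_rot: [0.469, -0.468, -0.529, 0.53]
contact_force: [-2.9, -0.7, 3.5]
width: 0.057
```

```bash
python3 st.py;python3 lk.py 14
```

```text
t 12.9 pos [ 0.5592 -0.0884  0.1351] box mm [-115.5   -1.8  135.1] jaw 1.692 down -1.0 w 57.0 F [-2.9 -0.7  3.5] q [-0.28  0.35  1.7  -0.    1.1  -1.97]
  brass px [329.4 289.9] 95 box mm [-105.8   25.   122.3]
  brass px [222.2 291.1] 109 box mm [-105.5  -31.3  122.2]
245 [(312, (np.float64(-109.0), np.float64(145.0))), (316, (np.float64(-109.0), np.float64(147.0))), (320, (np.float64(-109.0), np.float64(150.0))), (324, (np.float64(-109.0), np.float64(152.0))), (328, (np.float64(-108.0), np.float64(154.0))), (332, (np.float64(-99.0), np.float64(146.0))), (336, (np.float64(-99.0), np.float64(149.0))), (340, (np.float64(-99.0), np.float64(151.0))), (344, (np.float64(-98.0), np.float64(152.0))), (348, (np.float64(-97.0), np.float64(153.0))), (352, (np.float64(-94.0), np.float64(152.0))), (356, (np.float64(-92.0), np.float64(153.0))), (360, (np.float64(-93.0), np.float64(156.0))), (364, (np.float64(-93.0), np.float64(158.0))), (368, (np.float64(-125.0), np.float64(191.0)))]
278 [(312, (np.float64(-109.0), np.float64(145.0))), (316, (np.float64(-109.0), np.float64(147.0))), (320, (np.flo
[... 618 characters left out ...]
loat64(-109.0), np.float64(145.0))), (316, (np.float64(-109.0), np.float64(148.0))), (320, (np.float64(-109.0), np.float64(150.0))), (324, (np.float64(-109.0), np.float64(153.0))), (328, (np.float64(-107.0), np.float64(153.0))), (332, (np.float64(-99.0), np.float64(146.0))), (336, (np.float64(-100.0), np.float64(150.0))), (340, (np.float64(-98.0), np.float64(150.0))), (344, (np.float64(-98.0), np.float64(153.0))), (348, (np.float64(-96.0), np.float64(153.0))), (352, (np.float64(-93.0), np.float64(152.0))), (356, (np.float64(-92.0), np.float64(153.0))), (360, (np.float64(-93.0), np.float64(157.0))), (364, (np.float64(-94.0), np.float64(159.0))), (368, (np.float64(-125.0), np.float64(192.0)))]
```

View pics/wrist14c.png

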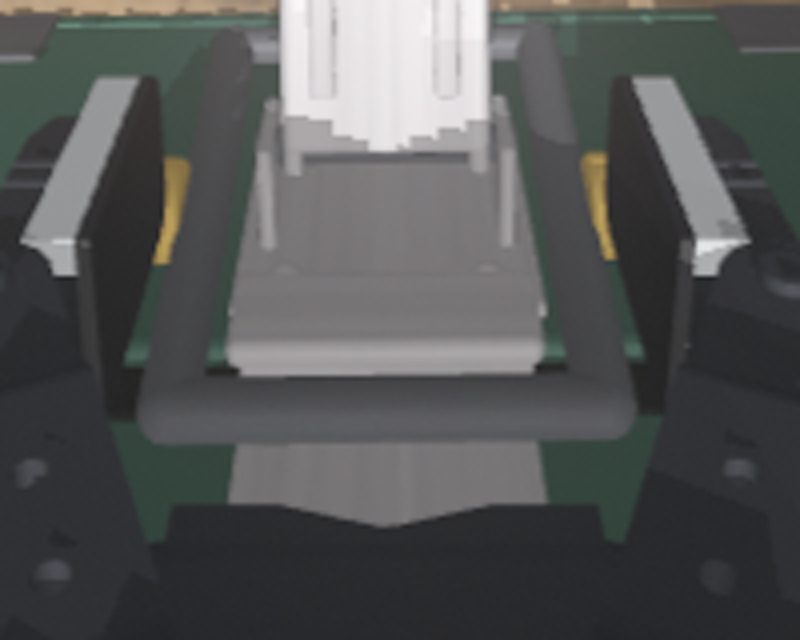

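arm_command:
  commands:
    - [5.7,[0,0,-0.15],0]
    - [5.7,[0,0,-0.1],0]
    - [5.7,[0,0,0],0]

```text
clock: 13.3
position: [0.5579, -0.0886, 0.1327]
ee_rot: [0.47, -0.468, -0.528, 0.531]
contact_force: [-7.6, -1.0, 7.8]
width: 0.0569
```

```bash
python3 st.py;python3 lk.py 15 | grep 278
```

```text
t 13.3 pos [ 0.5579 -0.0886  0.1327] box mm [-116.8   -1.8  132.7] jaw 1.693 down -1.0 w 56.9 F [-7.6 -1.   7.8] q [-0.28  0.35  1.7  -0.    1.09 -1.97]
278 [(312, (np.float64(-82.0), np.float64(105.0))), (316, (np.float64(-109.0), np.float64(144.0))), (320, (np.float64(-109.0), np.float64(146.0))), (324, (np.float64(-109.0), np.float64(149.0))), (328, (np.float64(-108.0), np.float64(150.0))), (332, (np.float64(-107.0), np.float64(151.0))), (336, (np.float64(-106.0), np.float64(153.0))), (340, (np.float64(-100.0), np.float64(149.0))), (344, (np.float64(-100.0), np.float64(150.0))), (348, (np.float64(-98.0), np.float64(151.0))), (352, (np.float64(-97.0), np.float64(152.0))), (356, (np.float64(-94.0), np.float64(151.0))), (360, (np.float64(-94.0), np.float64(153.0))), (364, (np.float64(-93.0), np.float64(154.0))), (368, (np.float64(-92.0), np.float64(156.0)))]
```

View pics/side15c.png

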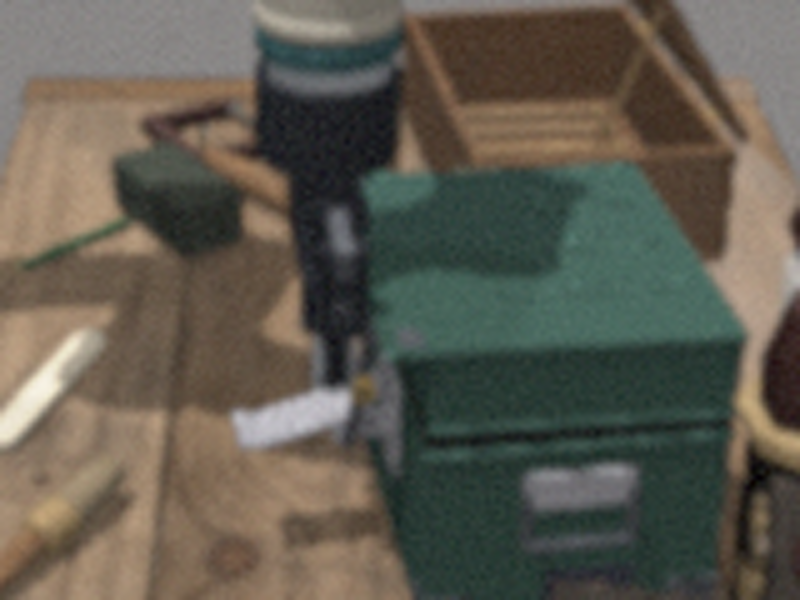

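arm_command:
  commands:
    - [5.7,[0,0,1.5],0]
    - [6.5,[-0.5,-0.07,3.5],0]
    - [8.5,[-2,-0.27,4],-0.13]
    - [8.5,[-3,-0.4,3],-0.13]
    - [8.5,[-3,-0.4,0],-0.13]
    - [8.5,[-1,-0.13,0],-0.13]
    - [8.5,[0,0,0],-0.13]
    - [8.5,[0,0,0],-0.13]
    - [8.5,[0,0,0],-0.13]
    - [8.5,[0,0,0],-0.13]
    - [8.5,[0,0,0],-0.13]
    - [8.5,[0,0,0],-0.13]
  grip_force: 100

```text
clock: 14.6
position: [0.4657, -0.1011, 0.2523]
ee_rot: [-0.694, 0.694, 0.136, -0.135]
contact_force: [-0.6, -0.5, -0.2]
width: 0.0849
```

arm_command:
  commands:
    - [8.5,[0,0,0],-0.13]
    - [8.5,[0,0,0],-0.13]
    - [8.5,[0,0,0],0]

```text
clock: 14.9
position: [0.4655, -0.1011, 0.2523]
ee_rot: [0.706, -0.706, -0.047, 0.046]
contact_force: [-1.2, 0.0, 0.0]
width: 0.0851
```

```bash
python3 st.py
python3 - <<'E'
from h import *
im=shot('side','side16');crop(im,'side16c',(200,120,400,270),4)
im=shot('wrist','wrist16');b=tobox(pts(im))*1e3
p=im['pixels'].astype(int)
g=(p.min(-1)>130)&(b[...,0]>-190)&(b[...,0]<-100)&(abs(b[...,1]+2)<14)&(b[...,2]>45)&(b[...,2]<120)
q=b[g];print(len(q),q.min(0),q.max(0),np.polyfit(q[:,0],q[:,2],1))
i3=load('wrist3')
for n,px,z in(('brush head',(325,100),.02),('brush ferr',(275,60),.03),('folder',(375,30),.008)):print(n,tobox(ray(i3,px,z))*1e3)
E
```

```text
t 14.9 pos [ 0.4655 -0.1011  0.2523] box mm [-210.    -1.9  252.3] jaw 0.132 down -1.0 w 85.1 F [-1.2  0.   0. ] q [-0.36  0.12  1.7   0.    1.32 -0.49]
1965 [-166.70325748  -15.99790956   76.19306233] [-100.05604585   11.99290931   96.78333655] [  0.26666901 120.62563534]
brush head [-233.07258954   60.17894606   20.        ]
brush ferr [-276.29699739    5.17472969   30.        ]
folder [-303.3404287  117.4676873    8.       ]
```

View pics/side16c.png

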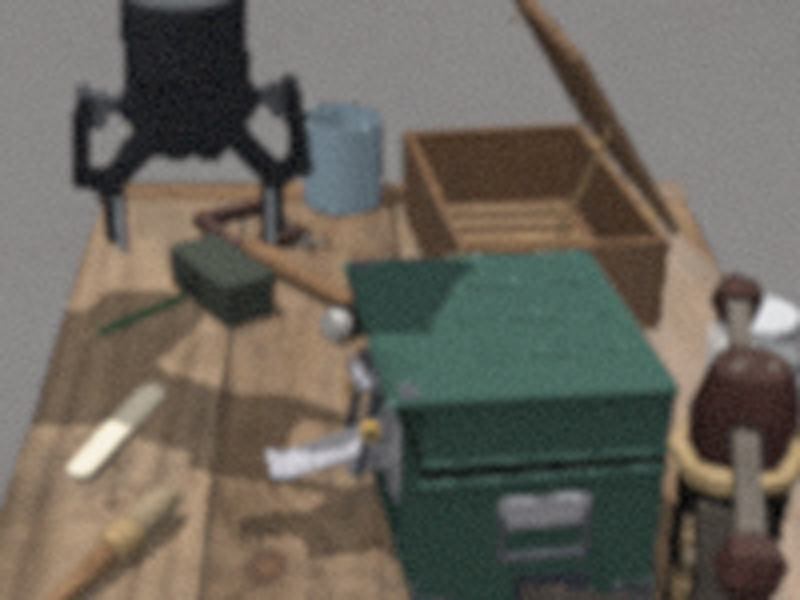

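View pics/wrist16.png

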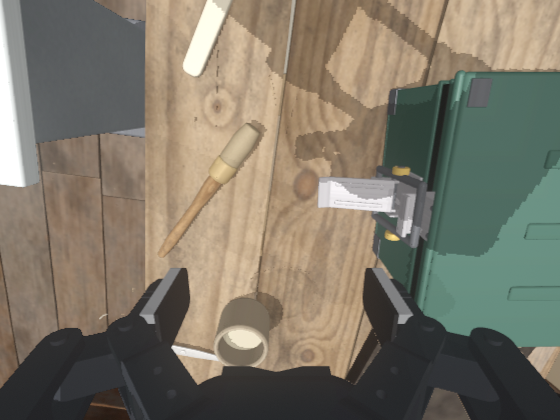

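arm_command:
  commands:
    - [8.5,[-0.3,0,-4],0]
    - [8.5,[0,0,-4.5],0]
    - [8.5,[0,0,-4],0]
    - [8.5,[0,0,-2.5],0]
    - [8.5,[0,0,0],0]
    - [8.5,[0,0,-1],0]
    - [8.5,[0.1,0.01,-0.8],0]
    - [8.5,[0.3,0.04,-0.8],0]
    - [8.5,[0.3,0.04,-0.7],0]
    - [8.5,[0,0,0],0]

```text
clock: 16.0
position: [0.4695, -0.1003, 0.0692]
ee_rot: [-0.706, 0.706, 0.047, -0.046]
contact_force: [-0.7, 0.5, 0.2]
width: 0.0854
```

```bash
python3 st.py
python3 - <<'E'
from h import *
im=shot('side','side17');crop(im,'side17c',(200,120,400,270),4)
im=shot('wrist','wrist17')
E
```

```text
t 16.0 pos [ 0.4695 -0.1003  0.0692] box mm [-206.    -1.7   69.2] jaw 0.132 down -1.0 w 85.4 F [-0.7  0.5  0.2] q [-0.36  0.31  1.96  0.    0.86 -0.49]
```

View pics/side17c.png

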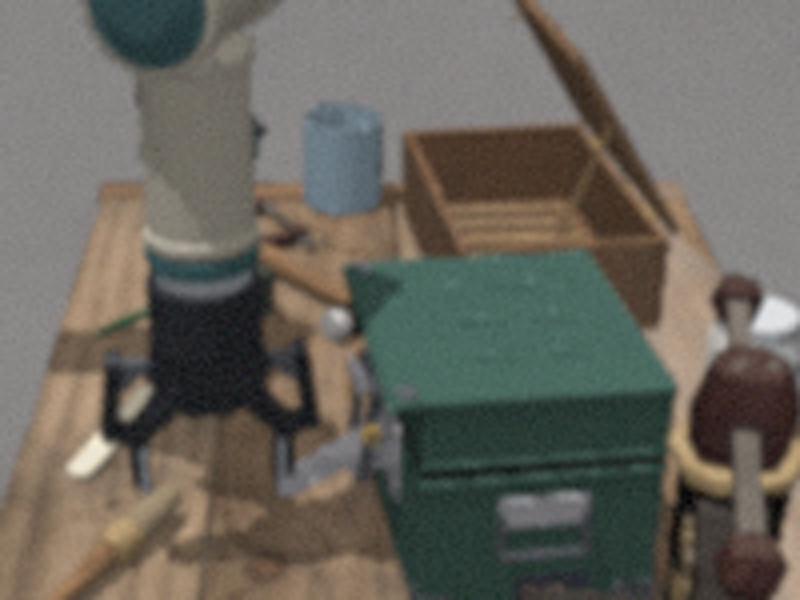

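View pics/wrist17.png

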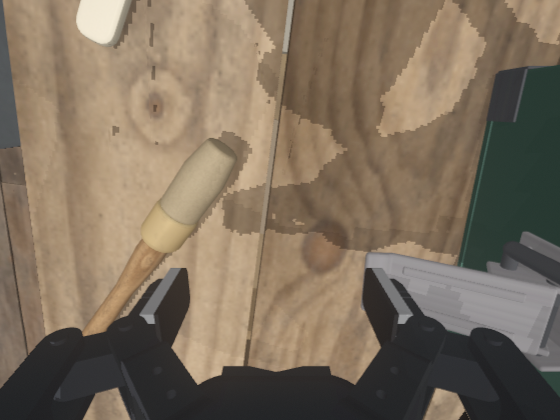

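arm_command:
  commands:
    - [8.5,[0.35,0.05,-0.8],0]
    - [8.5,[0.4,0.05,-0.6],0]
    - [8.5,[0.5,0.07,-0.5],0]
    - [8.5,[0,0,0],0]

```text
clock: 16.5
position: [0.4819, -0.0985, 0.0497]
ee_rot: [0.706, -0.705, -0.047, 0.047]
contact_force: [0.3, -0.3, 0.2]
width: 0.0847
```

```bash
python3 st.py
python3 - <<'E'
from h import *
im=shot('side','side18');crop(im,'side18c',(200,120,400,270),4)
E
```

```text
t 16.5 pos [ 0.4819 -0.0985  0.0497] box mm [-193.5   -1.5   49.7] jaw 0.132 down -1.0 w 84.7 F [ 0.3 -0.3  0.2] q [-0.34  0.35  1.96  0.    0.83 -0.48]
```

View pics/side18c.png

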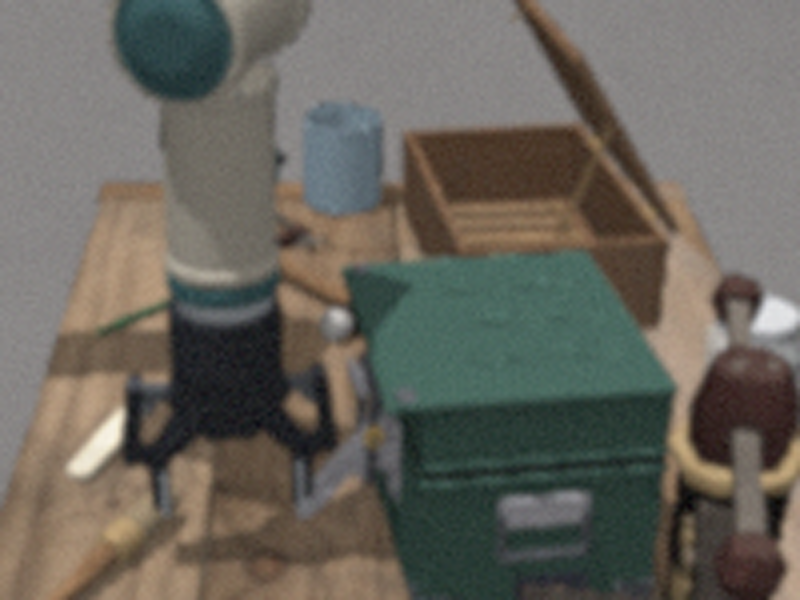

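Run:
```python
from h import *
im=shot('top','top18');crop(im,'top18c',(230,100,390,240),5)
im=shot('wrist','wrist18');crop(im,'wrist18c',(360,200,560,420),3)
im=load('side18');crop(im,'side18d',(270,190,330,260),9)
```

```text
(no output)
```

View pics/top18c.png

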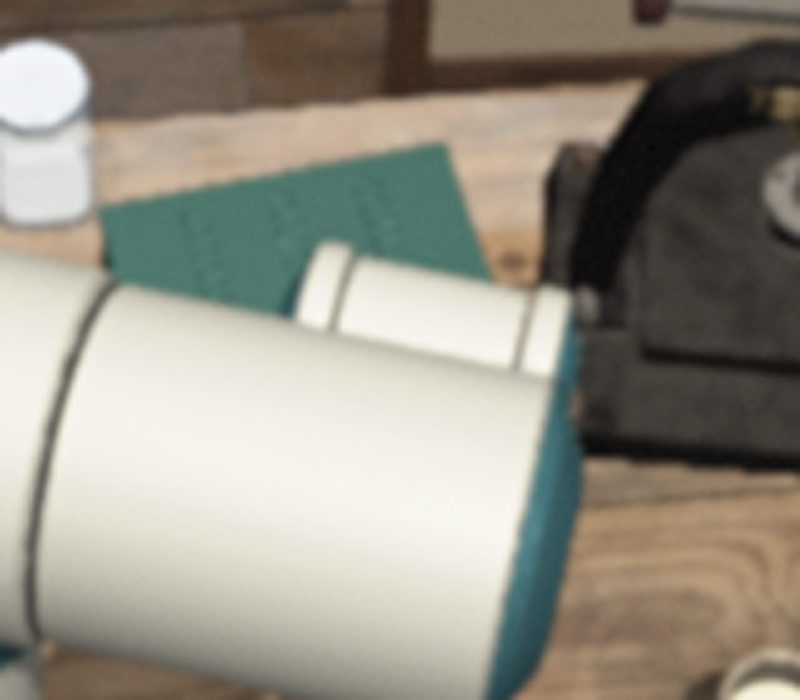

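View pics/wrist18c.png

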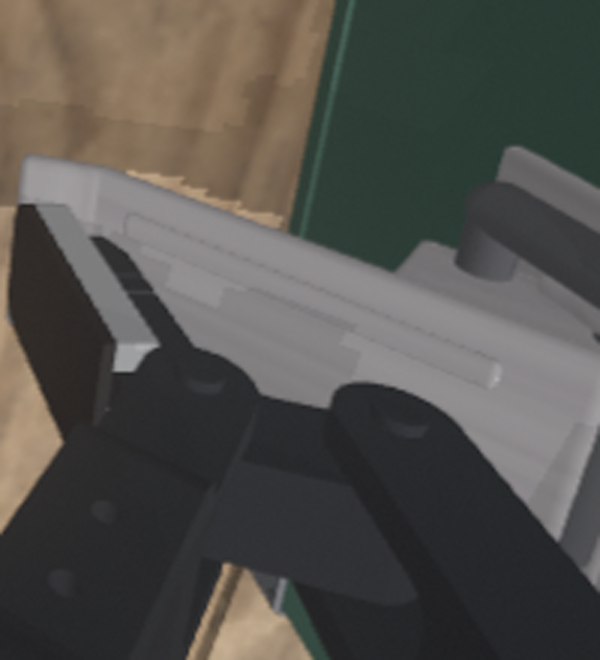

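View pics/side18d.png

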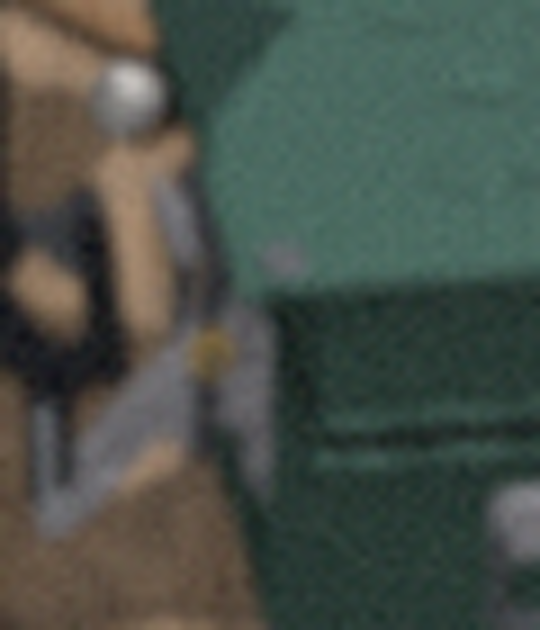

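Run:
```python
from h import *
for n in('side15','side16','side17','side18'):
    im=load(n);h=cv2.cvtColor(im['pixels'],cv2.COLOR_RGB2HSV)[205:245,280:305].astype(int)
    w=((h[...,0]>14)&(h[...,0]<32)&(h[...,1]>120)&(h[...,2]>80)).astype(np.uint8)
    k,L,st,c=cv2.connectedComponentsWithStats(w);
    print(n,[(c[j].round(1)+[280,205],st[j,4]) for j in range(1,k) if st[j,4]>4])
im=load('side18')
for P in((-102,-33,117.5),(-99,-33,112.8)):print(P,proj(im,tow(np.array(P)/1e3)).round(1))
# lid top height near front from side view
for n in('side3','side16','side18'):
    im=load(n);b=tobox(pts(im))*1e3;g=green(im)&(b[...,2]>165)&(b[...,0]>-95)&(b[...,0]<80)&(abs(b[...,1])<90)
    q=b[g];print(n,len(q),np.polyfit(q[:,0],q[:,2],1), 'front z',np.median(q[q[:,0]<-60][:,2]))
```

```text
side15 []
side16 []
side17 []
side18 []
(-102, -33, 117.5) [291.7 228.2]
(-99, -33, 112.8) [292.8 229.6]
side3 13 [-2.75592014e-02  1.80898594e+02] front z 183.35705817745034
side16 5 [-4.09052855e-02  1.80598455e+02] front z 183.54322335243086
side18 3 [ -0.22982283 162.69726884] front z 180.45756243734698
```

arm_command:
  commands:
    - [8.5,[0.5,0.07,-0.45],0]
    - [8.5,[0.55,0.07,-0.4],0]
    - [8.5,[0,0,0],0]

```text
clock: 16.95
position: [0.4922, -0.0969, 0.0413]
ee_rot: [0.706, -0.705, -0.046, 0.047]
contact_force: [0.9, 0.4, 0.0]
width: 0.085
```

```bash
python3 st.py
python3 - <<'E'
from h import *
im=shot('side','side19');crop(im,'side19c',(200,120,400,270),4)
E
```

```text
t 16.95 pos [ 0.4922 -0.0969  0.0413] box mm [-183.    -1.3   41.3] jaw 0.132 down -1.0 w 85.0 F [0.9 0.4 0. ] q [-0.33  0.38  1.95  0.    0.81 -0.47]
```

View pics/side19c.png

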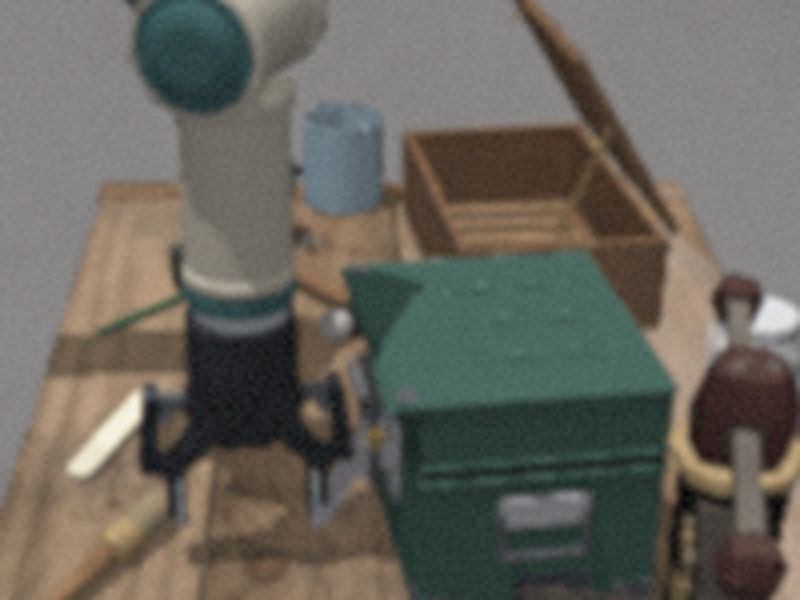

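arm_command:
  commands:
    - [8.5,[0.5,0.07,-0.25],0]
    - [8.5,[0.5,0.07,-0.2],0]
    - [8.5,[0,0,0],0]

```text
clock: 17.3
position: [0.4983, -0.095, 0.0362]
ee_rot: [0.706, -0.705, -0.044, 0.05]
contact_force: [-5.9, -1.6, -2.7]
width: 0.0849
```

```bash
python3 st.py
python3 - <<'E'
from h import *
im=shot('side','side20');crop(im,'side20c',(200,120,400,270),4)
E
```

```text
t 17.3 pos [ 0.4983 -0.095   0.0362] box mm [-176.7   -0.2   36.2] jaw 0.133 down -1.0 w 84.9 F [-5.9 -1.6 -2.7] q [-0.32  0.4   1.94 -0.    0.82 -0.46]
```

View pics/side20c.png

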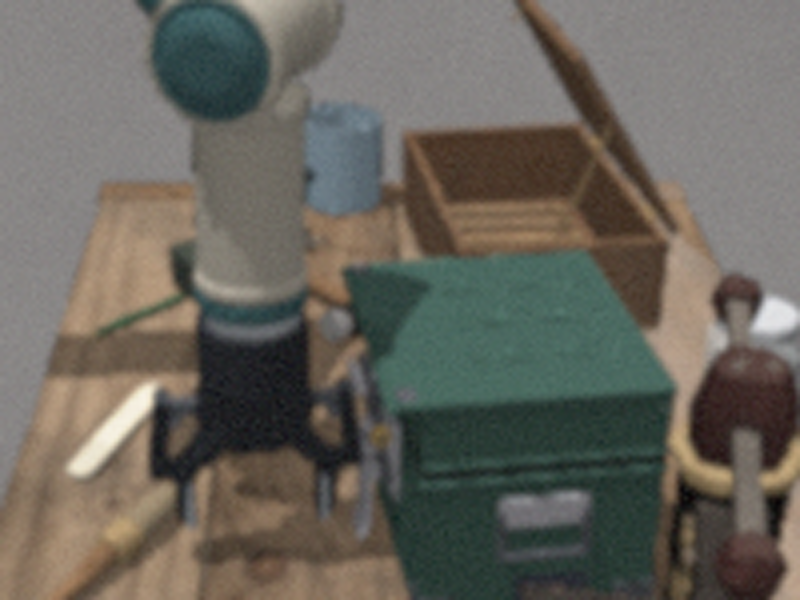

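arm_command:
  commands:
    - [8.5,[-1,-0.13,0],0]
    - [8.5,[-2,-0.27,1],0]
    - [8.5,[-3,-0.4,4],0]
    - [8.5,[-2,-0.27,4.5],0]
    - [8.5,[0,0,4.5],0]
    - [8.5,[0,0,2],0]
    - [8.5,[0,0,0],0]

```text
clock: 18.05
position: [0.4246, -0.1075, 0.2013]
ee_rot: [-0.704, 0.707, 0.05, -0.043]
contact_force: [-0.0, 0.2, -0.3]
width: 0.0847
```

```bash
python3 st.py
python3 - <<'E'
from h import *
im=shot('side','side21');crop(im,'side21c',(250,170,370,270),6)
im=shot('wrist','wrist21')
E
```

```text
t 18.05 pos [ 0.4246 -0.1075  0.2013] box mm [-251.4   -2.9  201.3] jaw 0.132 down -1.0 w 84.7 F [-0.   0.2 -0.3] q [-0.41  0.1   1.86  0.    1.17 -0.54]
```

View pics/side21c.png

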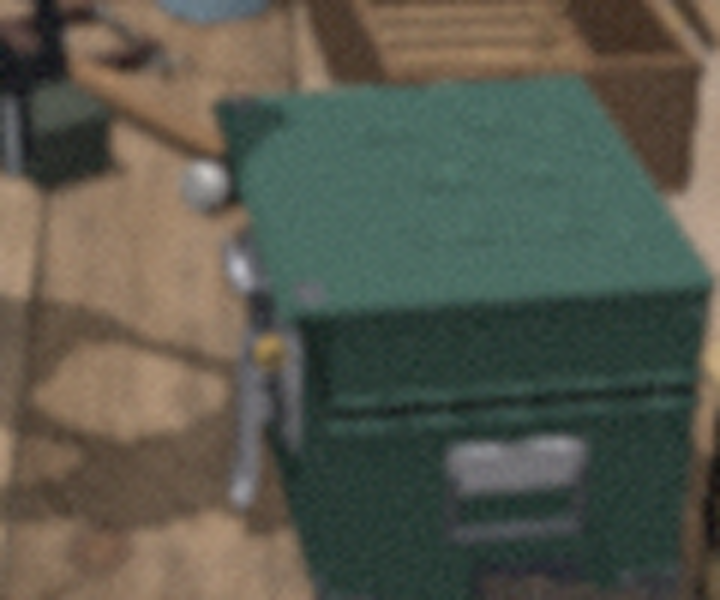

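View pics/wrist21.png

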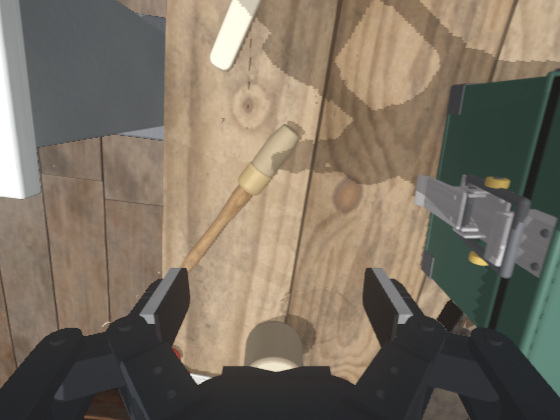

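```bash
cat > lev.py <<'E'
import sys
from h import *
im=load(sys.argv[1]);b=tobox(pts(im))*1e3;p=im['pixels'].astype(int)
g=(np.ptp(p,axis=-1)<25)&(p.min(-1)>100)&(b[...,0]>-150)&(b[...,0]<-84)&(abs(b[...,1]+2)<14)&(b[...,2]>12)&(b[...,2]<200)
q=b[g];print(len(q))
for z in range(10,180,8):
    a=q[(q[:,2]>=z)&(q[:,2]<z+8)]
    if len(a)>3:print(z,len(a),'x',np.percentile(a[:,0],[5,50,95]).round(1))
a=q[(q[:,2]<75)];print('slope dx/dz',np.polyfit(a[:,2],a[:,0],1))
E
python3 lev.py wrist21
python3 - <<'E'
from h import *
im=load('wrist21');crop(im,'wrist21c',(400,150,560,290),5)
b=tobox(pts(im))*1e3;g=green(im)&(b[...,2]>170)&(b[...,2]<195);q=b[g];print(len(q));print(np.polyfit(q[:,0],q[:,2],1),q[:,0].min())
E
```

```text
3675
18 166 x [-105.9 -104.4 -102.8]
26 152 x [-103.1 -101.6 -100.6]
34 118 x [-102.6 -101.3 -100.5]
42 134 x [-102.6 -101.4 -100.5]
50 135 x [-102.4 -101.3 -100.4]
58 147 x [-102.5 -101.4 -100.4]
66 170 x [-102.7 -101.3 -100.6]
74 193 x [-102.5 -101.3 -100.5]
82 270 x [-101.7 -100.9  -98.6]
90 98 x [-100.9  -96.3  -87.6]
106 7 x [-85.3 -84.7 -84.4]
130 14 x [-109.3 -109.1 -108.5]
138 467 x [-110.3 -109.5  -93.1]
146 1198 x [-109.9  -98.6  -92.8]
154 373 x [-94.5 -93.5 -92.5]
162 31 x [-94.5 -94.  -93. ]
slope dx/dz [ 4.41602606e-02 -1.03959475e+02]
0Traceback (most recent call last):
  File "<stdin>", line 3, in <module>
    raise TypeError("expected non-empty vector for x")
TypeError: expected non-empty vector for x
```

View pics/wrist21c.png

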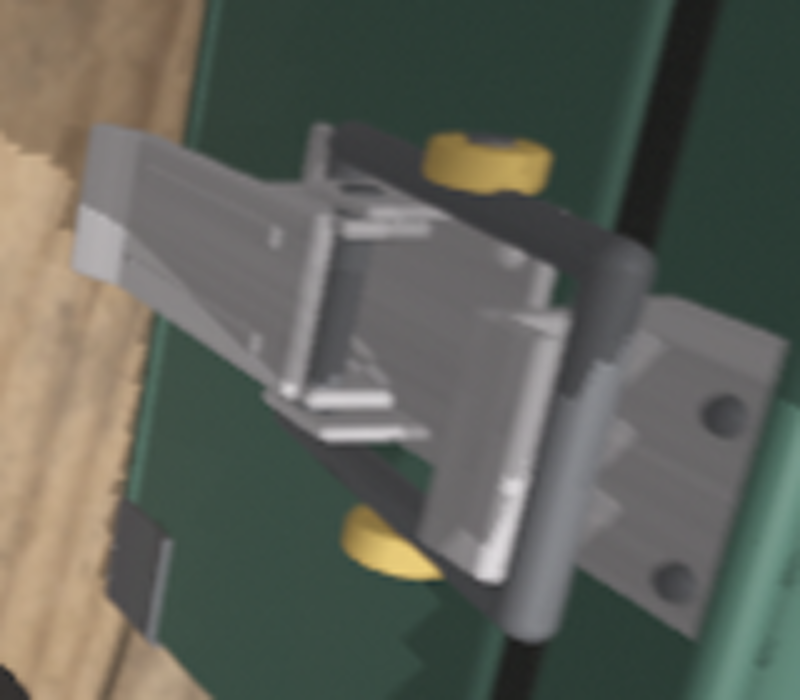

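Run:
```python
from h import *
im=load('wrist21');b=tobox(pts(im))*1e3
k=(b[...,0]<-107)&(b[...,0]>-112)&(abs(b[...,1]+2)<15)&(b[...,2]>125);print('lip top z (was 153.5-154)',np.percentile(b[k][:,2],[95,99]))
for n in('side3','side21'):
    i=load(n);c=tobox(pts(i))*1e3;g=(c[...,2]>168)&(c[...,2]<195)&(abs(c[...,1])<85)
    f=c[g&(c[...,0]>-95)&(c[...,0]<-70)];r=c[g&(c[...,0]>50)&(c[...,0]<80)];print(n,'lid front z',np.median(f[:,2]),'rear',np.median(r[:,2]),len(f))
a=load('side0')['pixels'].astype(int);e=load('side21')['pixels'].astype(int)
d=cv2.blur(np.abs(a-e).max(-1).astype(np.uint8),(5,5))>30
k,L,st,cc=cv2.connectedComponentsWithStats(d.astype(np.uint8));print([tuple(s) for s in st[1:] if s[4]>25])
```

```text
lip top z (was 153.5-154) [150.15887156 150.67256897]
side3 lid front z 183.07664370214934 rear 179.66821114224035 278
side21 lid front z 179.70397307864872 rear 179.22045190400132 277
[(np.int32(0), np.int32(0), np.int32(65), np.int32(328), np.int32(11940)), (np.int32(93), np.int32(0), np.int32(9), np.int32(21), np.int32(75)), (np.int32(118), np.int32(0), np.int32(258), np.int32(415), np.int32(18012)), (np.int32(121), np.int32(37), np.int32(61), np.int32(208), np.int32(2957)), (np.int32(102), np.int32(158), np.int32(52), np.int32(49), np.int32(1575)), (np.int32(54), np.int32(185), np.int32(38), np.int32(48), np.int32(1160)), (np.int32(84), np.int32(243), np.int32(40), np.int32(11), np.int32(288)), (np.int32(274), np.int32(255), np.int32(16), np.int32(8), np.int32(74))]
```

View pics/side21.png

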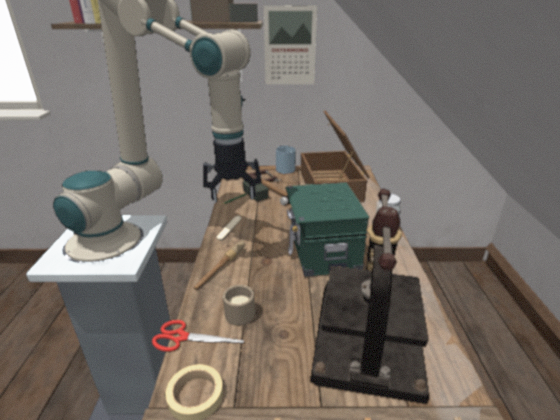

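The side view shows the lid flat and shut. The lever hangs flat against the box front near pixel (291, 240). The brush, folder, pot and scissors are where they were, and the gripper is clear of everything. I'm handing it in.

```bash
python3 -c "
from rig import manip
print(manip.sign_off(), manip.get_state()['clock'])"
```

```text
the job is handed in; nothing more can be done
the job is handed in; nothing more can be done
```

The box is shut and latched, and I handed the job in at about 18 s of the 67 s allowed. I shut the lid with the closed fingertips and lifted the bail over the keeper hook by its rollers. I then pushed the bar down into the groove and pressed the lever in with the back of an open finger until it snapped flat.

**Last checks (no picture was taken after the hand-in):**
- **Lever:** its outer face sits at x ≈ -101.4 mm from z = 26 to 80, so it is flat against the box.
- **Bail:** the bar is in the keeper groove, behind the lip.
- **Lid:** the front came down from 183.1 to 179.7 mm (rear 179.2), and the keeper lip dropped about 3.5 mm, so it is pulled tight on the seal.
- **Other things on the bench:** the brush, folder, pot and scissors look unmoved in the side view.
- **Gripper:** clear of everything, with about 0 N of contact force.

**What did not go to plan:**
- **No lean:** the moves only allow turns about the vertical, so I worked with an upright gripper instead of the 25 to 50 degree lean.
- **First lowering of the bar:** it stopped about 4 mm short, at 16 N upward on the tool. The gripper was probably touching the lid. I let go and pressed the rollers down from above instead.
- **After the snap:** the gripper pressed on the latch with about 6 N, so I backed it off.
- **Keeper position:** the bar's seat measured about 7 mm further forward than I first worked out, and I used the measured position.

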